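# Spin, brake and pin a luthier's carving turntable

## Task

Before carving, check that the turntable runs clear: give the platter a push, best on one of its hold-down clamps, so that it spins freely, and keep your hand off it for a good second or more. Then slow it with a light touch on its rim so that it comes to rest with its index hole under the slot of the index arm, and only when it stands still seat the index pin from the tool block, without forcing it, through slot and hole until its collar lies on the arm, and let go of it. Keep your hand light on the platter throughout, and leave all the other tools where they are.

Things in the scene. Friction and masses are not known exactly. Their poses are not given: they have to be found in the camera images.
- turntable: the fixed carving turntable: grey cast foot 190 mm across, bearing column, and a grey post at +x of its own frame, 186 mm from the axis, carrying the steel index arm. Origin: on the vertical spindle axis, at the table top. Nothing else stands within 195 mm of the axis
- platter_top (a point): centre of the round platter's upper face, on the spindle axis, 70 mm above the table. Plywood, 320 mm across, 18 mm thick with its rubber mat. A dark wooden ring (the work), 176 mm across and 8 mm thick, lies in its middle. The platter is warped: at radius 140 mm the face lies up to 2 mm above or below this height, depending on the angle (0 at the index hole)
- mat: the 3 mm black rubber mat on the platter, turning with it, bare from radius 112 mm to the edge; origin as the turntable's. It yields only about 1 mm per 9 N, so feel for it. 1 to 6 N of fingertip on it brakes the platter, or drags it round by friction; more than 10 N of hand on it is too much (25 N on clamps or platter)
- platter (a joint): angle of the platter about its spindle, growing counter-clockwise seen from above; unlimited; 0 (or a full number of turns) when the hole is under the slot. Very free: pushed to 2 rad/s it coasts for some six to eight seconds; once stopped it stays. About 1.1 kg with its load
- hole (a point): the index hole in the platter: centre of its mouth, on the upper face, 135 mm from the axis; a through hole 13 mm across with a small chamfer, in a flush steel bushing 21 mm across
- slot (a point): slot through the fixed steel index arm: centre of its mouth on the arm's upper face, 90 mm above the table, 135 mm from the axis along +x of the turntable. 20 mm long radially, 12.5 mm wide, lightly chamfered. The arm, 30 mm wide and 10 mm thick, reaches from radius 117 mm outwards; 10 mm of free height between it and the platter
- clamp0 (a point): one of three like hold-down clamps, 60 degrees counter-clockwise of the index hole: wooden block and bar with a black star knob. The point: 99 mm from the axis, 12 mm above the platter, mid-block. It spans radius 70 to 108 mm; flat sides 24 mm high, 11 mm either side of the radial line; knob ends 40 mm above the platter. Push a side along the tangent to turn the platter: touch first, then speed up
- clamp1 (a point): the second clamp, the same, opposite the index hole (180 degrees)
- clamp2 (a point): the third clamp, the same, 60 degrees clockwise of the index hole
- tool_block: fixed dark wooden block 50 x 170 mm, 48 mm high, with three upright holes 13 mm across in a row along its own y, 55 mm apart, the middle one at its centre. Origin: centre of its underside. The index pin, the awl and the punch stand in it, any in any hole
- pin_grip (a point): centre (half-way up) of the round wooden grip of the upright index pin: grip 22 mm across, 42 mm high, straight; below it a steel collar 28 mm across, 3 mm thick, then a steel shank 10 mm across, 42 mm long with tapered tip. The collar's underside is 24 mm below this point and rests on the tool block's top. About 90 g
- pin_tip (a point): the tip of the pin's shank, on its axis, 66 mm below the centre of the grip. With the pin home the tip is 42 mm below the arm's upper face; on a platter whose hole is not under the slot the pin stays some 22 mm too high
- pin: the index pin as a whole; origin at the tip of its shank, z up along it
- awl: bystander in the tool block: awl with a pale pear-shaped wooden handle 33 mm wide, its top 50 mm above the block; origin at the lower end of its spike
- punch: bystander in the tool block: dark steel centre punch, body 17 mm across, its top 58 mm above the block; origin at its tip
- chisel: bystander: chisel 225 mm long lying on the table, blade to its +x; origin below the ferrule, at the table
- mallet: bystander: round carving mallet standing on its head, 86 mm across, 198 mm high; origin under its centre
- block_plane: bystander: small steel hand plane, 150 x 46 mm, 55 mm high; origin under its centre
- glue: bystander: glue bottle 60 mm across, 150 mm high; origin under its centre
- cam_clamp: bystander: wooden cam clamp with aluminium bar, 200 x 100 mm, lying flat; origin under the middle of its bar
- tin: bystander: flat round tin 74 mm across, 32 mm high; origin under its centre
Not all that is in view belongs to the job. Leave any blue or pink look-alike of the pin alone.

How it is judged:
By the outcome, as a careful person would: the job done as asked, in the order asked, and still so for the second after the job is handed in, with the robot touching nothing.
It also fails if it takes over 70 s, if anything falls off the work surface, if the arm or the gripper's body presses on something with over 40 N, if the wrist force passes 120 N, or if a joint passes its speed limit or range.

## Robot

A 6-joint arm with a two-finger parallel gripper is mounted at the origin on the work surface. World frame = base frame: x ahead of the robot, y to its left, z up, the work surface at z = 0. Lengths are in m, angles in rad, forces in N, time in s.
With the tool pointing down it reaches from about 0.375 to 0.825 m from the base axis. Payload 5.5 kg.
Tool frame: the origin (TCP) lies midway between the tips of the shut fingers; the grasp point (between the pads) lies 19 mm behind it (robot.grip_depth is the distance from the TCP to the grasp point, in m); z points along the fingers, y is the line along which they close (so a half turn about z gives the same grasp; the last joint's range is limited). The gripper opens to 85 mm and grips with 20 to 120 N. Pads are 22 mm wide; open, the fingers measure 114 mm over their backs; the gripper's body (76 mm by 85 mm) begins 54 mm behind the grasp point. The pads swing forward as they close: fully open they stand 13 mm farther back than shut.
Start: joints at [-1.157, 0.314, -0.047, 1.21, 0, 1.571], TCP at [0.241, -0.549, 0.192] pointing down, gripper open.
Joint ranges: [-2.67, 2.67], [-0.69, 1.73], [-1.03, 1.25], [-2.08, 2.16], [-1.42, 1.45], [-3.14, 3.14]. Speed limits (rad/s): [2.39, 2.39, 3.01, 3.14, 3.14, 3.14].

## Interface

Orientations are given as a unit quaternion [x, y, z, w].
In Python, from cell import monitor, cams, robot gives the robot as it stands.
- The arm moves only by the tool arm_command, never from a script. Its argument "rows" is a list of rows, each a list of 5 numbers: the shift along the tool's x, y, z in mm, then the turn about the tool's z in rad, then the gripper command: -1 is fully open, 1 is shut, values between are in proportion. A call has 1 to 8 rows; each row shifts and turns the commanded pose from where the row before left it, along the tool's axes as they then stand; what a row does not reach is not made up. A row lasts 1/12 s, in which the tool goes at most 41.7 mm and 7.16 degrees, less where a joint would pass 70% of its speed; a pose out of reach is approached as far as the arm can. A call is refused whole if a number of a shift passes 41.7 or a number of a turn 0.125, either way. A call with a gripper value outside its range is refused whole. The fingers move at their own pace and stop on an object; "force" is the grip in N (left out, the last holds). Time passes only in rows, so rows that do not move let the fingers close. It gives the time, the measured TCP pose, the force, the opening and the grip force at its end, in the units of the state.
- monitor.get_state(): the state, without advancing time (a new reading comes with each control period).
- cams.snapshot(name): name is "scene" or "side" or "wrist"; returns the picture (384x512x3 uint8, red, green, blue); there is no depth.
- cams.calibration(name): a dict with "vertical_fov" (degrees; the focal length in pixels is half the picture's height over the tangent of half this angle, whatever the lens; pixels are square), "cx", "cy" (the principal point, pixels), "rvec" (rotation vector, rad) and "tvec" (3), from world to camera coordinates, as OpenCV has them. Camera axes: x right, y down, z forward; pixel columns grow to the right and rows downward; lengths in m; the calibration is good to about 2 mm. A picture is of the moment at which its call begins: read the wrist's pose just before it. calibration takes no time and is no camera call; for the wrist camera it gives the pose at the moment of the call.
- robot.job_done(): hands the job in; it is judged then, once.
Trained networks look in the newest picture that a camera, given by its name, has taken for a name from the list of things; names that differ only in an ending like _2 or _b are one class to them, and where a whole thing is asked for, a point or a joint stands for the part that bears it (a point fixed in the world has none). Each returns a list of dicts, best first, with "confidence" (0 to 1); they miss things now and then, are a little off and sometimes report something else, mostly with a low value. They report only what shows in the picture. A call takes as long as a camera call. They do not tell look-alikes from the thing itself.
- cams.regions_of(camera, target): "region" (384x512 bool, what is visible of it) and "bbox" ([left, top, width, height] in pixels, round what is visible of it).
The state is a dict: "time": time; "q": joint angles; "qd": joint speeds; "effort": joint torques, N m; "position": TCP position; "ee_rot": TCP orientation; "force": force on the tool from outside, world axes, zero at the start; "wrist_torque": the same for the moment, N m; "opening": finger opening in m; "grasp_force": force on a finger pad.
Only numpy, scipy, OpenCV 4.12 (cv2) and the standard library are available. Lean on these libraries where they do the work, as an engineer would, in place of code of your own. Each camera call takes 0.05 s, during which the arm holds its last target. There are 200 camera calls.

## Working session

There is one attempt and no reset: what is moved stays moved. The work goes in short steps, Python scripts to look and compute and a tool call to move; the robot and the scene stay as the last step left them, time stands still between calls to the robot, and variables do not carry over. Pictures are saved under pics/ and viewed, at most 10 in all, crops included, and the job is handed in when it is done.

Besides the shell and the picture viewer there is one more tool, called after ">>>" as a command line: name --pt "numbers of a row" for each row, then --argument value for the rest. arm_command: Moves the arm, as the interface text tells. Its arguments: {"type":"object","properties":{"rows":{"type":"array"},"force":{"type":"number"}},"required":["rows"]}

```bash
ls; mkdir -p pics; cat > h.py <<'E'
import numpy as np, cv2
from cell import monitor, cams, robot
def cal(n):
    c=cams.calibration(n); f=192/np.tan(np.radians(c["vertical_fov"])/2)
    R=cv2.Rodrigues(np.array(c["rvec"],float))[0]; t=np.array(c["tvec"],float).ravel()
    return f,c["cx"],c["cy"],R,t,c
def ray(n,u,v,z,k=None):
    f,cx,cy,R,t,_=k or cal(n)
    d=R.T@np.array([(u-cx)/f,(v-cy)/f,1]); o=-R.T@t
    return o+d*(z-o[2])/d[2]
def proj(n,p,k=None):
    f,cx,cy,R,t,_=k or cal(n)
    q=R@np.array(p,float)+t
    return np.array([cx+f*q[0]/q[2],cy+f*q[1]/q[2]])
def save(name,im,s=1):
    cv2.imwrite("pics/"+name,cv2.resize(im[:,:,::-1],None,fx=s,fy=s,interpolation=cv2.INTER_CUBIC))
E
python3 - <<'E'
from h import *
a=cams.snapshot("scene"); b=cams.snapshot("side")
save("a.png",a,1.5); save("b.png",b,1.5)
for n in("scene","side"):
    c=cams.calibration(n);print(c)
    for t in ["turntable","mat","platter_top","hole","slot","clamp0","tool_block","pin_grip","pin","awl","punch","mallet","glue"]:
        r=cams.regions_of(n,t)
        print(n,t,[(round(x["confidence"],2),[int(i) for i in x["bbox"]],np.round(np.argwhere(x["region"]).mean(0)[::-1],1).tolist()) for x in r[:4]])
s=monitor.get_state();print(s)
E
```

```text
pics
{'vertical_fov': 57.24370878571798, 'cx': 259.69616497988557, 'cy': 188.40683832815085, 'rvec': array([ 1.48507422,  2.09671879, -0.86724673]), 'tvec': array([ 0.19839327, -0.2978005 ,  1.60557532])}
scene turntable [(0.91, [246, 175, 100, 91], [294.8, 225.7])]
scene mat [(0.7, [248, 188, 98, 81], [295.1, 227.1]), (0.59, [245, 187, 99, 79], [295.2, 227.3]), (0.44, [183, 159, 9, 8], [186.9, 162.8])]
scene platter_top [(0.87, [243, 174, 101, 96], [294.8, 225.9])]
scene hole [(0.64, [243, 184, 104, 85], [295.2, 227.0])]
scene slot [(0.93, [245, 172, 100, 93], [294.8, 225.9]), (0.21, [182, 157, 7, 14], [187.2, 164.1])]
scene clamp0 [(0.61, [244, 181, 103, 86], [295.0, 226.8]), (0.25, [179, 165, 44, 29], [202.9, 178.9])]
scene tool_block [(0.76, [178, 164, 47, 31], [202.0, 178.7])]
scene pin_grip [(0.57, [184, 143, 5, 13], [185.7, 147.9]), (0.48, [245, 172, 100, 95], [294.6, 225.8]), (0.45, [182, 156, 9, 13], [187.1, 163.5])]
scene pin [(0.55, [181, 141, 8, 14], [185.8, 148.4]), (0.55, [197, 142, 7, 17], [201.5, 150.1]), (0.5, [180, 177, 10, 18], [183.9, 185.3])]
scene awl [(0.74, [2
[... 1432 characters left out ...]
, [341.5, 277.9])]
{'time': 1.4, 'q': array([-1.15703344e+00,  3.13528258e-01, -4.70913819e-02,  1.21017902e+00,
       -1.11203990e-05,  1.57079267e+00]), 'qd': array([-0.00032126, -0.00084198,  0.00276188, -0.00022977,  0.00024201,
       -0.00029245]), 'effort': array([-2.28585042e-03, -5.39454818e+01,  3.40046883e+01,  1.70287978e-03,
       -1.53589235e-04, -1.01995766e-05]), 'position': array([ 0.24123419, -0.54937814,  0.19218632]), 'ee_rot': array([ 9.78675876e-01,  2.05410635e-01, -5.68129102e-06,  2.56887231e-10]), 'force': array([ 1.03055736, -0.13508826, -0.28862521]), 'wrist_torque': array([0.02401307, 0.0162204 , 0.0019836 ]), 'grasp_force': 0.0, 'opening': 0.08544214486944551}
```

View pics/a.png

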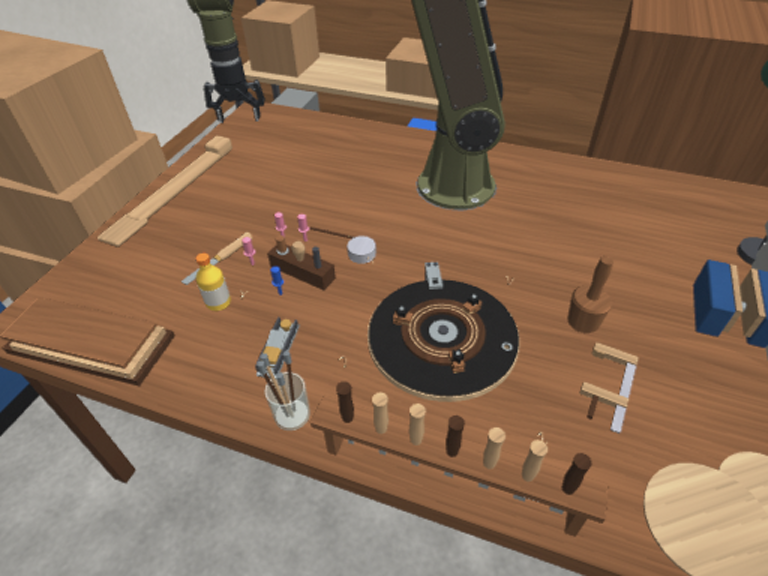

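View pics/b.png

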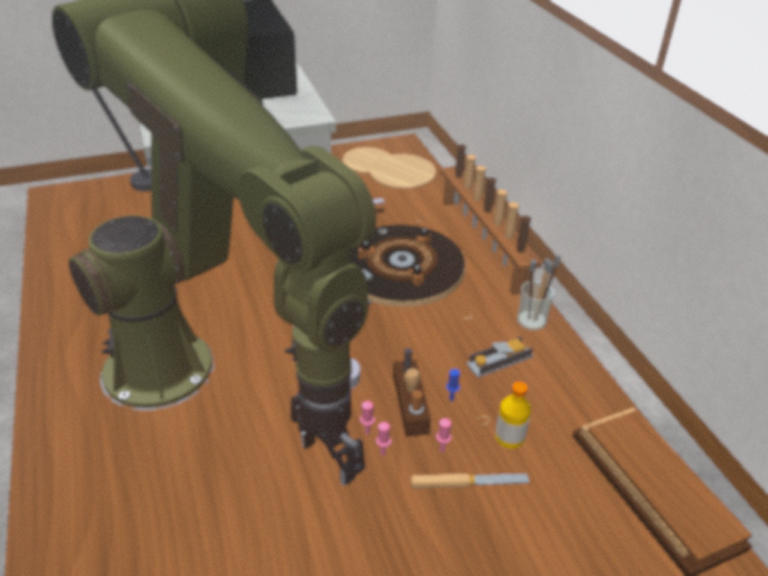

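```bash
python3 - <<'E'
from h import *
im=cams.snapshot("scene"); k=cal("scene")
hsv=cv2.cvtColor(im,cv2.COLOR_RGB2HSV)
g=im.max(2)
m=np.zeros(g.shape,np.uint8); m[175:270,240:350]=(g[175:270,240:350]<60)
cs,_=cv2.findContours(m,cv2.RETR_EXTERNAL,cv2.CHAIN_APPROX_NONE); c=max(cs,key=cv2.contourArea).reshape(-1,2)
P=np.array([ray("scene",u,v,.07,k)[:2] for u,v in c])
for _ in range(6):
    A=np.c_[2*P,np.ones(len(P))]; s=np.linalg.lstsq(A,(P**2).sum(1),rcond=None)[0]; ctr=s[:2]; r=np.sqrt(s[2]+ctr@ctr)
    e=abs(np.linalg.norm(P-ctr,axis=1)-r); P=P[e<max(.003,np.percentile(e,85))]
print("platter",ctr,r,len(P))
def pol(p): d=p[:2]-ctr; return np.linalg.norm(d),np.degrees(np.arctan2(d[1],d[0]))
print("hole",pol(ray("scene",506.5/1.5,347/1.5,.07,k)))
print("armtop",[ (p,pol(ray("scene",p[0]/1.5,p[1]/1.5,.09,k))) for p in [(432,266),(434,283),(433,275)]])
for n,p in dict(c0=(458,362),c1=(402,317),c2=(473,304)).items(): print(n,pol(ray("scene",p[0]/1.5,p[1]/1.5,.09,k)))
ks=cal("side")
def tri(a,b):
    rows=[]
    for kk,(u,v) in((k,a),(ks,b)):
        f,cx,cy,R,t,_=kk; M=np.c_[R,t]; x=(u-cx)/f;y=(v-cy)/f; rows+=[x*M[2]-M[0],y*M[2]-M[1]]
    rows=np.array(rows); return np.linalg.lstsq(rows[:,:3],-rows[:,3],rcond=None)[0]
print("pin",tri((282/1.5,243/1.5),(417/1.5,398/1.5)))
print("pin scene at z", ray("scene",187.6,161.5,.075,k), ray("side",278,265.5,.075,ks))
print("punch",ray("scene",317/1.5,248/1.5,.105,k),ray("side",408/1.5,352/1.5,.105,ks))
print("pinks",[ray("scene",u/1.5,v/1.5,.0,k)[:2] for u,v in [(281,240),(304,242),(249,265),(280,294)]])
print("pinks tall?",[ray("side",u/1.5,v/1.5,.0,ks)[:2] for u,v in [(368,432),(384,453),(443,445),(453,400)]])
save("c.png",im[135:275,165:360],4)
c=cal("wrist");print(c[5],-c[3].T@c[4])
E
```

```text
platter [0.62174716 0.13165917] 0.1533086187806429 217
hole (np.float64(0.13482821995603791), np.float64(91.52785263401414))
armtop [((432, 266), (np.float64(0.18009551579507213), np.float64(-156.08535542567722))), ((434, 283), (np.float64(0.12483381944465918), np.float64(-154.83705546206622))), ((433, 275), (np.float64(0.150401870838737), np.float64(-155.47763416742984)))]
c0 (np.float64(0.09578345927684272), np.float64(33.122434200152995))
c1 (np.float64(0.08901035165248682), np.float64(-86.13949783686601))
c2 (np.float64(0.0909150717231104), np.float64(150.6912362824974))
pin [ 0.48593573 -0.3216846   0.07547212]
pin scene at z [ 0.48136906 -0.32386888  0.075     ] [ 0.48718824 -0.32367816  0.075     ]
punch [ 0.50158311 -0.21304304  0.105     ] [ 0.5048586  -0.22203345  0.105     ]
pinks [array([ 0.40054146, -0.38111669]), array([ 0.38770352, -0.31806586]), array([ 0.51567712, -0.41324901]), array([ 0.58160195, -0.28809267])]
pinks tall? [array([ 0.38705297, -0.31592156]), array([ 0.40052238, -0.37652596]), array([ 0.51983562, -0.39460466]), array([ 0.58743309, -0.28906996])]
{'vertical_fov': 58.99985754707889, 'cx': 261.3067633818802, 'cy': 188.63876407295064, 'rvec': array([-2.43636429,  1.59031631,  0.21579474]), 'tvec': array([-0.60058191, -0.03428203,  0.37874147])} [ 0.30347874 -0.52298997  0.37376616]
```

View pics/c.png

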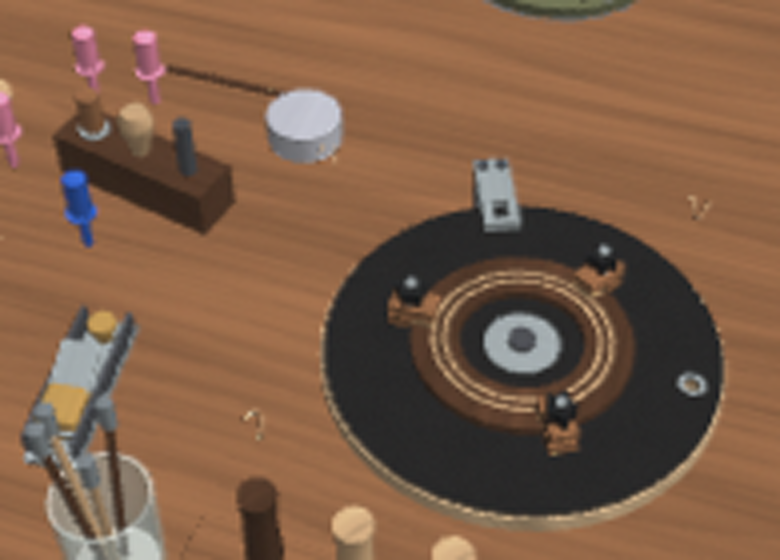

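>>> arm_command --pt "30 -27.5 -6 0 1" --pt "30 -27.5 -6 0 1" --pt "30 -27.5 -6 0 1" --pt "30 -27.5 -6 0 1" --pt "30 -27.5 -6 0 1" --pt "30 -27.5 -6 0 1" --pt "30 -27.5 -6 0 1" --pt "30 -27.5 -6 0 1"

```text
time: 2.12
position: [0.3729, -0.2496, 0.2407]
ee_rot: [0.979, 0.205, 0.0, 0.0]
force: [0.2, 0.3, -0.1]
opening: -0.0001
grasp_force: 0.0
```

>>> arm_command --pt "30 -27.5 -6 0 1" --pt "30 -27.5 -6 0 1" --pt "30 -27.5 -6 0 1" --pt "30 -27.5 -6 0 1" --pt "30 -27.5 -6 0 1" --pt "30 -27.5 -6 0 1" --pt "30 -27.5 -6 0 1" --pt "0 0 0 0.1 1"

```text
time: 2.78
position: [0.4902, 0.0154, 0.2831]
ee_rot: [0.987, 0.159, 0.002, -0.001]
force: [0.4, -0.9, -0.5]
opening: -0.0002
grasp_force: 0.0
```

>>> arm_command --pt "0 0 0 0.105 1" --pt "0 0 0 0.105 1" --pt "0 0 0 0.105 1" --pt "0 0 0 0 1"

```text
time: 3.12
position: [0.4875, 0.004, 0.2822]
ee_rot: [1.0, 0.004, 0.0, -0.002]
force: [0.3, -0.2, -0.5]
opening: 0.0
grasp_force: 0.0
```

```bash
python3 - <<'E'
from h import *
k=cal("wrist"); im=cams.snapshot("wrist"); save("d.png",im,1.5); np.save("d.npy",im); import pickle; pickle.dump(k,open("d.k","wb"))
s=monitor.get_state(); print(s["time"],s["position"],s["ee_rot"],s["q"],s["force"])
f,cx,cy,R,t,_=k; print(-R.T@t,R[2],R[0])
print(proj("wrist",[.622,.132,.07],k))
E
```

```text
3.1667 [0.48743105 0.00409298 0.28223717] [ 9.99993073e-01  2.93591038e-03  1.44225000e-05 -2.28782717e-03] [ 0.00492372  0.07791368 -0.13353353  1.35931118  0.00457559  3.14064461] [-0.0529338  -0.43408962 -0.43451716]
[0.55536239 0.00299562 0.46380692] [-0.26559502  0.00313465 -0.96407959] [ 0.00789762 -0.99995409 -0.00542702]
[142.99295631  29.44265922]
```

View pics/d.png

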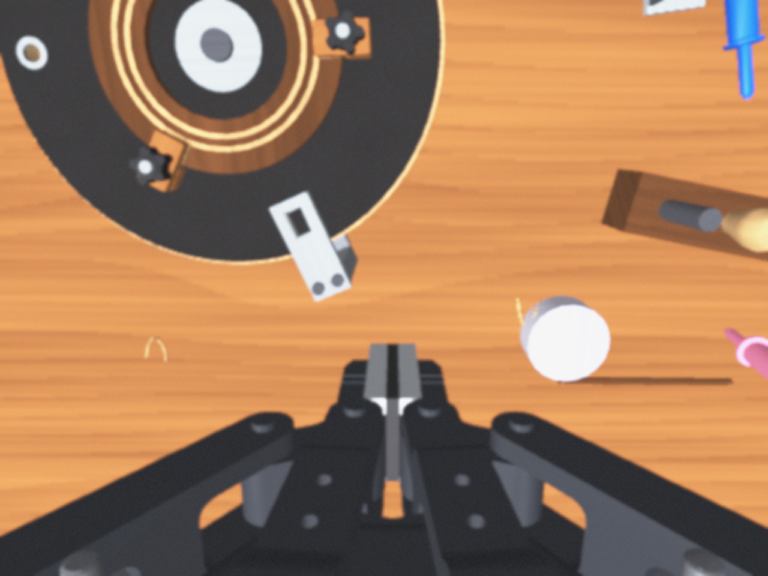

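```bash
python3 - <<'E'
from h import *
import pickle
k=pickle.load(open("d.k","rb")); im=np.load("d.npy")
for z in (.07,.08): print("hub",ray("w",217.5/1.5,45/1.5,z,k))
g=im.max(2); m=np.zeros(g.shape,np.uint8); m[:180,:300]=g[:180,:300]<60
cs,_=cv2.findContours(m,cv2.RETR_EXTERNAL,cv2.CHAIN_APPROX_NONE); c=max(cs,key=cv2.contourArea).reshape(-1,2)
c=c[(c[:,1]>2)&(c[:,0]>2)]
P=np.array([ray("w",u,v,.07,k)[:2] for u,v in c])
for _ in range(12):
    A=np.c_[2*P,np.ones(len(P))]; s=np.linalg.lstsq(A,(P**2).sum(1),rcond=None)[0]; ctr=s[:2]; r=np.sqrt(s[2]+ctr@ctr)
    e=abs(np.linalg.norm(P-ctr,axis=1)-r); P=P[e<max(.0015,np.percentile(e,88))]
print("circ",ctr,r,len(P))
h=ray("w",32/1.5,52.5/1.5,.07,k)[:2]; sl=ray("w",299.5/1.5,221/1.5,.09,k)[:2]
for c in (ctr,):
  for n,p in (("hole",h),("slot",sl),("armend",ray("w",317.5/1.5,283/1.5,.09,k)[:2]),("c1",ray("w",343/1.5,31/1.5,.11,k)[:2]),("c0",ray("w",147/1.5,167/1.5,.11,k)[:2])):
    d=p-c; print(n,p,np.hypot(*d),np.degrees(np.arctan2(d[1],d[0])))
E
```

```text
hub [0.62146777 0.12989878 0.07      ]
hub [0.61978915 0.12667631 0.08      ]
circ [0.53458422 0.1715752 ] 0.008032203466004893 17
hole [0.61560215 0.26335589] 0.1224238529790194 48.56406003738467
slot [0.49914989 0.07279312] 0.10494517894813041 -109.73352319437514
armend [0.45181578 0.06097333] 0.13814263703807328 -126.80918806975463
c1 [0.62348071 0.03653254] 0.16167593134396271 -56.643709886713204
c0 [0.53812612 0.17138754] 0.00354687723651487 -3.0329262864298756
```

>>> arm_command --pt "33.5 -9 0 0 1" --pt "33.5 -9 0 0 1" --pt "33.5 -9 0 0 1" --pt "0 0 36 0 1" --pt "0 0 36 0 1" --pt "0 0 36 0 1" --pt "0 0 36 0 1" --pt "0 0 0 0 1"

```text
time: 3.83
position: [0.5822, 0.0218, 0.131]
ee_rot: [1.0, 0.013, -0.006, -0.008]
force: [-1.8, -1.3, -1.7]
opening: 0.0003
grasp_force: 0.0
```

>>> arm_command --pt "2 -4 15 0 1" --pt "2 -4 15 0 1" --pt "0 0 15 0 1" --pt "0 0 0 0 1" --pt "0 0 0 0 1"

```text
time: 4.25
position: [0.5918, 0.0271, 0.0948]
ee_rot: [1.0, 0.017, -0.0, -0.01]
force: [-0.5, 0.1, 0.8]
opening: 0.0002
grasp_force: 0.0
```

```bash
python3 - <<'E'
from h import *
k=cal("wrist"); im=cams.snapshot("wrist"); save("e.png",im,1.2)
s=monitor.get_state(); print(s["time"],s["position"],s["ee_rot"],s["q"],s["force"])
E
```

```text
4.3 [0.59247051 0.02707598 0.09544985] [ 9.99811855e-01  1.66577310e-02  5.85884337e-04 -9.92129880e-03] [ 0.03330367  0.3534055  -0.21796145  0.99792729  0.01982067  3.14159256] [-0.08645034 -0.2024424   0.47440493]
```

View pics/e.png

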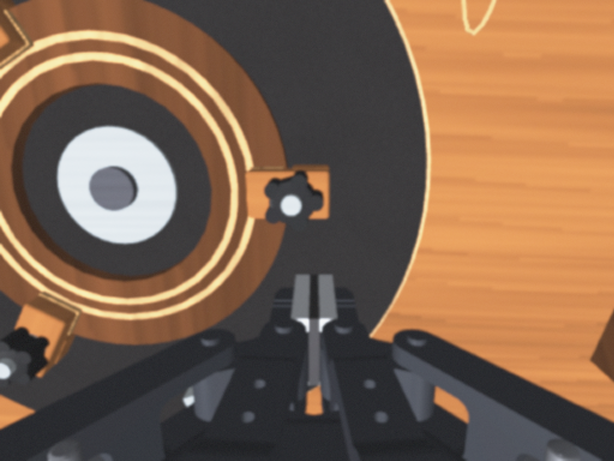

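>>> arm_command --pt "0 -5 8 -0.05 1" --pt "3 0 0 -0.02 1" --pt "2 0 0 0 1" --pt "2 0 0 0 1" --pt "1 0 0 0 1"

```text
time: 4.72
position: [0.6005, 0.0329, 0.0867]
ee_rot: [0.999, 0.051, 0.001, -0.01]
force: [-0.1, 0.0, 0.0]
opening: 0.0
grasp_force: 0.0
```

>>> arm_command --pt "1.5 0 0 0 1" --pt "1.5 0 0 0 1" --pt "1.5 0 0 0 1"

```text
time: 4.97
position: [0.6041, 0.0334, 0.0859]
ee_rot: [0.999, 0.051, 0.0, -0.01]
force: [-0.5, -0.6, -0.5]
opening: -0.0002
grasp_force: 0.0
```

>>> arm_command --pt "3 0.8 0 -0.03 1" --pt "6 1.5 0 -0.06 1" --pt "9 2 0 -0.09 1" --pt "12 2.5 0 -0.12 1" --pt "14 2.7 0 -0.125 1" --pt "16 2.8 0 -0.125 1" --pt "16 2.5 0 -0.125 1" --pt "0 0 -36 0 1"

```text
time: 5.63
position: [0.6753, 0.0496, 0.1145]
ee_rot: [0.924, 0.382, -0.001, -0.011]
force: [-1.3, -0.5, -1.2]
opening: 0.0001
grasp_force: 0.0
```

>>> arm_command --pt "0 0 -36 0 1" --pt "0 0 0 0 1"

```text
time: 5.8
position: [0.6822, 0.0483, 0.1653]
ee_rot: [0.925, 0.379, 0.008, -0.008]
force: [0.8, -0.7, 0.7]
opening: -0.0001
grasp_force: 0.0
```

```bash
cat > ang.py <<'E'
from h import *
C=np.array([.6215,.1295])
def wang():
    """bushing-free angle: knobs/orange in wrist; returns im,k"""
    k=cal("wrist"); t=monitor.get_state()["time"]; im=cams.snapshot("wrist"); return t,im,k
def sang():
    t=monitor.get_state()["time"]; im=cams.snapshot("scene"); return t,im,cal("scene")
def polar(im,k,z=.07,r0=.110,r1=.156):
    # unwrap the annulus; platter angle = hole dir - slot dir
    th=np.radians(np.arange(0,360,.5)); rr=np.arange(r0,r1,.001)
    T,Rr=np.meshgrid(th,rr); f,cx,cy,R,t,_=k
    X=np.stack([C[0]+Rr*np.cos(T),C[1]+Rr*np.sin(T),np.full_like(T,z)],-1)@R.T+t
    u=(cx+f*X[...,0]/X[...,2]).astype(np.float32); v=(cy+f*X[...,1]/X[...,2]).astype(np.float32)
    return cv2.remap(im,u,v,cv2.INTER_LINEAR,borderValue=(0,0,0)),u,v
E
python3 - <<'E'
from ang import *
s=monitor.get_state(); print(s["time"],s["position"],s["ee_rot"],s["q"])
L=[]
for i in range(2):
    t,im,k=sang(); p,u,v=polar(im,k,z=.07); L.append(p)
    for _ in range(4): cams.calibration("scene")
    print(t)
    if i==0:
        [cams.snapshot("side") for _ in range(2)]
save("f.png",np.vstack([L[0],L[1]]),1)
E
```

```text
5.8 [0.68216841 0.04826606 0.16530945] [ 0.92515844  0.37941708  0.00807932 -0.00769842] [0.05992705 0.47496963 0.12646828 1.21198135 0.01979464 2.42323835]
5.8
5.95
```

View pics/f.png

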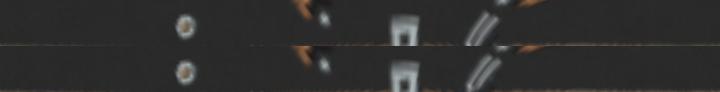

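```bash
python3 - <<'E'
from ang import *
t,im,k=sang(); a=im[120:280,170:370]
t,im,k=wang(); 
save("g.png",np.hstack([cv2.resize(a,None,fx=2,fy=2.4)[:384],im[:, :]])[:, :],0.85)
s=monitor.get_state(); print(s["time"],s["position"],s["force"])
E
```

```text
6.1 [0.67681309 0.04785025 0.15637975] [ 0.43182627 -1.10384575 -0.25661313]
```

View pics/g.png

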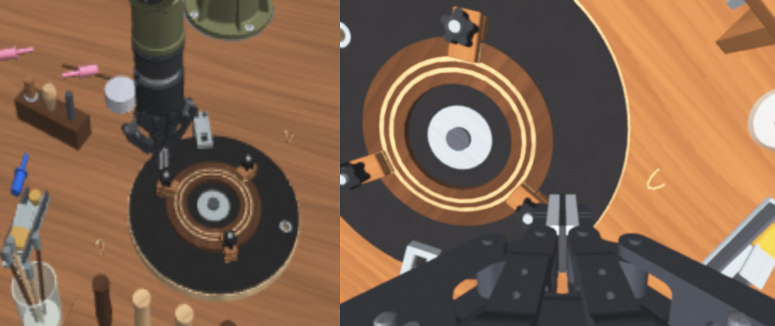

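```bash
python3 - <<'E'
from ang import *
k=cal("wrist"); s=monitor.get_state(); print(s["position"],s["ee_rot"])
for z in (.094,.11): print("knob c1",ray("w",(527-340)/.85,218/.85,z,k))
print("c2?",ray("w",(458-340)/.85,27/.85,.11,k),"hub",ray("w",(457-340)/.85,137/.85,.078,k),"c0",ray("w",(354-340)/.85,174/.85,.11,k))
R=cv2.Rodrigues(np.array([0,0,0.]))[0]
print("TCP px",proj("w",s["position"],k)*.85+[340,0])
im=cams.snapshot("wrist")
for t in ["clamp1","hole"]:
    print([(r["confidence"],r["bbox"]) for r in cams.regions_of("wrist",t)])
t,im,k=sang(); p,u,v=polar(im,k)
b=p[15:35].astype(int).min(2).mean(0); w=np.r_[b]; i=np.arange(720); j=(i>60)&(i<300)
w=np.clip(w-60,0,None)*j; print("hole deg",(w*i).sum()/w.sum()/2,s["time"])
E
```

```text
[0.67681309 0.04785025 0.15637975] [ 0.92520205  0.37934457  0.00216994 -0.0097037 ]
knob c1 [0.61498022 0.03287736 0.094     ]
knob c1 [0.62223814 0.03666709 0.11      ]
c2? [0.69866559 0.17682058 0.11      ] hub [0.6216918  0.13008025 0.078     ] c0 [0.54861422 0.16708488 0.11      ]
TCP px [560.82162399 185.35912538]
[(0.56, [1.1, 0.0, 341.8, 328.1])]
[(0.81, [0.0, 2.5, 342.4, 329.6])]
hole deg 92.54903044030716 6.1
```

>>> arm_command --pt "-24.5 -17.5 0 0 1" --pt "-24.5 -17.5 0 0 1" --pt "-24.5 -17.5 0 0 1" --pt "0 0 0 0.12 1" --pt "0 0 0 0.12 1" --pt "0 0 0 0.12 1" --pt "0 0 0 0.12 1" --pt "0 0 20 0.1 1"

```text
time: 6.97
position: [0.5914, 0.0342, 0.1411]
ee_rot: [0.995, 0.096, 0.004, -0.01]
force: [1.5, 0.2, 0.2]
opening: -0.0001
grasp_force: 0.0
```

>>> arm_command --pt "0 0 25 0 1" --pt "0 0 20 0 1" --pt "0 0 0 0 1" --pt "0 0 0 0 1"

```text
time: 7.3
position: [0.5874, 0.035, 0.0919]
ee_rot: [0.995, 0.099, -0.001, -0.01]
force: [0.4, 0.6, 0.5]
opening: 0.0002
grasp_force: 0.0
```

>>> arm_command --pt "4 0 8 0 1" --pt "4 1 0 0 1" --pt "4 1 0 0 1" --pt "3 0.7 0 0 1" --pt "3 0.7 0 0 1"

```text
time: 7.72
position: [0.6081, 0.0354, 0.0855]
ee_rot: [0.995, 0.099, 0.001, -0.01]
force: [-1.0, 0.7, 0.3]
opening: 0.0003
grasp_force: 0.0
```

```bash
python3 - <<'E'
from ang import *
t,im,k=wang(); s=monitor.get_state(); print(s["position"],s["force"])
f=im[100:340,120:420]; save("i.png",f,2)
print("TCP",proj("w",s["position"],k), "face", [proj("w",[.6135,.03,z],k) for z in (.07,.094)])
E
```

```text
[0.60861252 0.03536536 0.08538842] [ 1.56393008 -0.91494862  0.29562444]
TCP [260.39522656 217.94977884] face [array([271.1816985 , 203.54893817]), array([271.52739037, 217.00840455])]
```

View pics/i.png

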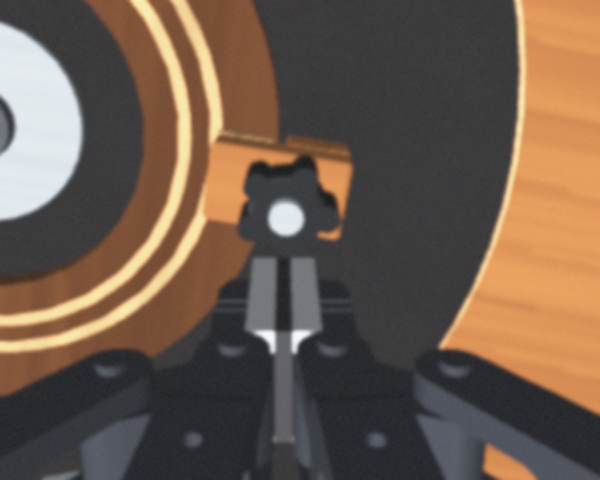

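>>> arm_command --pt "2 0.4 0 0 1" --pt "2 0.4 0 0 1" --pt "2 0.4 0 0 1" --pt "2 0.4 0 0 1"

```text
time: 8.1
position: [0.6153, 0.0354, 0.0848]
ee_rot: [0.995, 0.099, 0.001, -0.01]
force: [-0.2, -0.5, -0.2]
opening: -0.0003
grasp_force: 0.0
```

>>> arm_command --pt "2 0.4 0 0 1" --pt "2 0.4 0 0 1"

```text
time: 8.27
position: [0.6194, 0.0354, 0.0848]
ee_rot: [0.995, 0.099, 0.001, -0.01]
force: [-0.0, -0.0, 0.8]
opening: 0.0003
grasp_force: 0.0
```

```bash
cat >> ang.py <<'E'
def holedeg(lo=0,hi=360):
    t,im,k=sang(); p,u,v=polar(im,k,r0=.124,r1=.146); i=np.arange(720)/2
    b=p.astype(int).min(2)
    # matched: ring-like blob bright, ~8.9deg wide
    col=np.clip(b-70,0,None).mean(0); s=cv2.blur(np.r_[col,col,col][None].astype(float),(19,1))[0][720:1440]
    return t,i,s
E
python3 - <<'E'
from ang import *
t,i,s=holedeg(); pk=[(i[j],round(s[j],1)) for j in range(720) if s[j]>8 and s[j]==s[max(0,j-20):j+21].max()]; print(t,pk)
s=monitor.get_state(); print(s["position"],s["force"])
E
```

```text
8.2667 [(np.float64(92.5), np.float64(36.6)), (np.float64(160.0), np.float64(10.0)), (np.float64(160.5), np.float64(10.0)), (np.float64(161.0), np.float64(10.0)), (np.float64(161.5), np.float64(10.0)), (np.float64(162.0), np.float64(10.0)), (np.float64(162.5), np.float64(10.0)), (np.float64(163.0), np.float64(10.0)), (np.float64(163.5), np.float64(10.0)), (np.float64(164.0), np.float64(10.0)), (np.float64(203.0), np.float64(47.9)), (np.float64(241.5), np.float64(14.0))]
[0.61986121 0.03543061 0.08477079] [ 0.32565251 -0.26396086 -0.49843035]
```

```bash
python3 - <<'E'
from ang import *
t,im,k=wang(); save("j.png",np.hstack([im[100:340,120:420]]),2)
s=monitor.get_state(); print(s["position"],s["force"],s["opening"])
print("TCP",proj("w",s["position"],k))
E
```

```text
[0.61961496 0.03542584 0.0847304 ] [-0.03513859 -0.2623403  -0.08694253] -0.000344194902352626
TCP [260.0843835  219.11140325]
```

View pics/j.png

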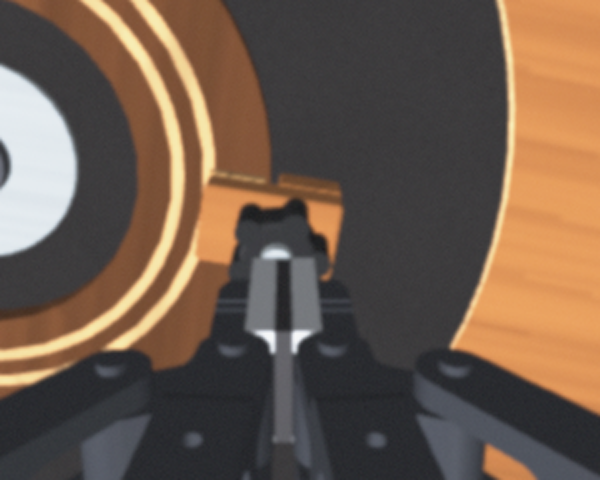

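```bash
python3 - <<'E'
from ang import *
g=cv2.imread("pics/g.png"); 
for z in (.156,.166,.176,.186,.196): print(z,proj("scene",[.6768,.0479,z]))
# crop back to scene pixels, print gray-pad area brightness
a=g[:, :340].max(2); 
c=cv2.resize(a,None,fx=1/1.7,fy=1/2.04,interpolation=cv2.INTER_AREA)
print("origin 170,120"); print("cols",list(range(260,275)))
for r in range(66,100): print(r+120,c[r,88:106])
E
```

```text
0.156 [264.38860465 209.07108978]
0.166 [264.37958264 206.82467513]
0.176 [264.37043483 204.54694024]
0.186 [264.36115859 202.23722547]
0.196 [264.35175119 199.89485258]
origin 170,120
cols [260, 261, 262, 263, 264, 265, 266, 267, 268, 269, 270, 271, 272, 273, 274]
186 [59 44 44 45 45 43 45 49 45 37 39 43 45 44 42 43 46 47]
187 [64 49 38 39 44 46 46 47 45 38 39 40 42 43 40 43 47 50]
188 [65 61 42 39 43 45 45 44 43 41 43 44 44 44 43 44 45 46]
189 [65 63 49 41 43 43 41 39 38 41 44 45 45 44 44 44 43 43]
190 [63 61 48 42 43 44 43 38 38 43 45 46 44 43 42 42 42 42]
191 [53 50 44 42 44 45 44 42 47 48 47 49 45 42 42 42 42 42]
192 [49 46 44 42 43 45 47 57 82 75 60 50 42 42 43 42 42 42]
193 [ 48  45  46  43  42  47  60  89 117 121  93  60  44  42  41  41  42  41]
194 [ 62  54  50  46  45  54  87 103  94 117  91  58  45  43  42  41  41  42]
195 [119  87  48  43  46  68 113 113  89 114  92  65  47  42  42  41  41  42]
196 [128  85  48  43  46  69 116 114  89 115  97  69  48  42  42  42  42  42]
197 [100  59  38  42  47  69 115 114  90 116  98  62  43  41  41  41  42  42]
198 [ 57  43  45  48  53
[... 955 characters left out ...]
11 [ 42  42  42  55 105 131 131  98  87  85  80  77 122 152 161 160 154 173]
212 [ 43  42  42  53  93 104  96  92 103 118 129 132 141 148 154 153 157 153]
213 [ 42  42  42  51  99 107  95  96  99 100 101  99 108 122 136 142 148 123]
214 [ 42  42  42  49  81  86  84 100 106 101  99  96  97 100 107 129 128 113]
215 [ 42  42  42  47  69  80  85  90  90  96 105 103 104 108 119 145 124 114]
216 [ 42  42  41  41  43  55  69  73  75  76  87  92  96 103 127 161 124 120]
217 [ 42  42  42  42  40  42  45  46  48  60  80  89  90  94 118 154 121 123]
218 [ 42  42  42  42  41  41  41  41  44  63  82  89  89  93 119 142 117 133]
219 [ 41  42  42  42  41  41  42  41  45  64  82  89  89  97 134 158 124 136]
```

>>> arm_command --pt "-13 0 0 0 1" --pt "-13 0 0 0 1" --pt "-10 2 0 0 1" --pt "0 0 6 0 1" --pt "0 0 5 0 1" --pt "0 0 4 0 1" --pt "0 0 0 0 1"

```text
time: 8.95
position: [0.5841, 0.0267, 0.0683]
ee_rot: [0.995, 0.099, -0.0, -0.01]
force: [-0.2, -0.7, -1.5]
opening: -0.0001
grasp_force: 0.0
```

>>> arm_command --pt "0 0 3 0 1" --pt "0 0 2 0 1" --pt "0 0 0 0 1"

```text
time: 9.2
position: [0.5843, 0.0268, 0.064]
ee_rot: [0.995, 0.099, 0.0, -0.01]
force: [0.3, -0.4, 0.1]
opening: -0.0001
grasp_force: 0.0
```

```bash
python3 - <<'E'
from ang import *
s=monitor.get_state(); p=s["position"]; print(p,s["force"],s["q"])
im=cams.snapshot("scene"); kk=cal("scene")
for z in (0,.01,.02,.03): print(z,proj("scene",p+[0,0,z],kk))
u,v=proj("scene",p,kk).astype(int); g=im.max(2)
print("cols from",u-8)
for r in range(v-18,v+6): print(r,g[r,u-8:u+10])
E
```

```text
[0.58425125 0.02680835 0.06395592] [ 0.32193427 -0.42188288  0.05925815] [ 0.03333986  0.36666682 -0.27641038  0.92848851  0.01978022  2.97650175]
0 [267.59120361 205.86755528]
0.01 [267.60286448 203.8557491 ]
0.02 [267.61466942 201.81908821]
0.03 [267.62662111 199.75710917]
cols from 259
187 [52 56 58 43 36 34 36 54 71 88 53 38 37 46 55 57 60 49]
188 [39 48 42 38 39 36 37 46 52 48 37 35 34 43 47 46 40 36]
189 [48 45 51 41 37 37 37 42 48 45 39 37 38 37 37 38 38 38]
190 [ 76  95 120  89  47  39  37  39  51  46  40  38  37  38  39  37  42  44]
191 [146 145 145 146  80  49  45  58  63  50  39  43  38  38  39  40  38  37]
192 [145 145 145 145 104  51  76 134 109  93  60  39  37  40  41  41  41  41]
193 [145 143 143 141 100  50  69 103  59 100 100  57  37  42  41  40  41  42]
194 [151 145 141 102  54  38  69 104  60 100  95  54  37  40  41  41  42  42]
195 [149 127  82  49  42  39  73 104  60 100  94  55  33  40  42  41  42  43]
196 [103  57  42  42  46  49  70 103  61  98  98  56  37  42  41  41  42  43]
197 [ 57  43  42  42  41  39  69 104  69  84  93  55  37  41  42  41  42  41]
198 [ 
[... 217 characters left out ...]
 43 43 42 42 41 42 42 41 41 41 40 43 42 42 43 42 43]
202 [43 44 43 43 43 43 42 42 43 43 42 42 44 43 42 42 42 42]
203 [42 42 42 42 42 42 43 43 54 49 43 42 43 43 43 43 41 45]
204 [ 42  42  42  42  43  43  43  56 113  96  54  43  43  43  43  45  50  72]
205 [ 42  44  43  41  43  44  45 111 169 151  79  45  46  43  46  65  85  88]
206 [ 42  42  42  42  40  37  44  81 132 120  67  40  41  43  66  86  88  87]
207 [43 42 42 42 57 34 42 45 57 47 45 38 39 72 90 89 88 88]
208 [ 43  42  43  45  98  56  36  41  39  41  43  41  71 133 121 107  91  95]
209 [ 42  42  42  76 123  86  40  30  28  28  26  63 125 157 162 169 113 148]
210 [ 42  41  42 118 152 135  68  40  37  31  28  93 156 165 166 150 136 187]
```

>>> arm_command --pt "3 0.6 4 0 1" --pt "3 0.6 4 0 1" --pt "3 0.6 0 0 1" --pt "3 0.6 0 0 1" --pt "2 0.4 0 0 1"

```text
time: 9.67
position: [0.5992, 0.027, 0.0565]
ee_rot: [0.995, 0.099, 0.001, -0.01]
force: [0.3, -0.1, 0.2]
opening: -0.0
grasp_force: 0.0
```

>>> arm_command --pt "1.5 0.3 0 0 1" --pt "1.5 0.3 0 0 1" --pt "1.5 0.3 0 0 1" --pt "1.5 0.3 0 0 1"

```text
time: 10.0
position: [0.6048, 0.027, 0.0566]
ee_rot: [0.995, 0.099, 0.001, -0.01]
force: [0.1, 0.7, 0.1]
opening: -0.0001
grasp_force: 0.0
```

```bash
python3 - <<'E'
from ang import *
t,i,s=holedeg(); print(t,i[180:400][s[180:400].argmax()] if 0 else [(i[j],round(s[j],1)) for j in range(720) if s[j]>20 and s[j]==s[max(0,j-20):j+21].max()])
s=monitor.get_state(); print(s["position"],s["force"],s["wrist_torque"])
E
```

```text
10.0 [(np.float64(93.5), np.float64(39.6)), (np.float64(203.0), np.float64(47.6))]
[0.60516245 0.02694244 0.05667115] [0.2292849  0.3052343  0.17219236] [-0.01027086 -0.00294874 -0.05629585]
```

>>> arm_command --pt "3.5 1.2 0 -0.035 1" --pt "7 2.3 0 -0.07 1" --pt "10.5 3.2 0 -0.105 1" --pt "13 3.8 0 -0.125 1" --pt "15 4 0 -0.125 1" --pt "16.5 4 0 -0.125 1" --pt "17 3.5 0 -0.125 1" --pt "0 0 -40 0 1"

```text
time: 10.72
position: [0.6817, 0.0486, 0.0886]
ee_rot: [0.897, 0.442, -0.001, -0.012]
force: [-2.2, -0.6, -1.6]
opening: 0.0002
grasp_force: 0.0
```

>>> arm_command --pt "0 0 -40 0 1" --pt "0 0 -20 0 1"

```text
time: 10.88
position: [0.6871, 0.0465, 0.1612]
ee_rot: [0.898, 0.439, 0.006, -0.008]
force: [1.6, -0.0, 0.1]
opening: 0.0001
grasp_force: 0.0
```

```bash
python3 - <<'E'
from ang import *
for n in range(3):
    t,i,s=holedeg(); print(round(t,3),[(float(i[j]),round(s[j],1)) for j in range(720) if s[j]>20 and s[j]==s[max(0,j-20):j+21].max()])
    cams.snapshot("wrist")
s=monitor.get_state(); print(s["time"],s["position"],s["force"],s["q"])
E
```

```text
10.883 [(170.0, np.float64(34.8)), (203.0, np.float64(48.1)), (243.0, np.float64(27.3))]
10.983 [(181.0, np.float64(40.6)), (203.0, np.float64(48.2)), (244.0, np.float64(26.7))]
11.083 [(194.0, np.float64(50.7)), (243.5, np.float64(26.5))]
11.1833 [0.68411674 0.04616269 0.15534518] [ 0.11183466  0.38122591 -0.04650109] [0.05668531 0.49441959 0.13406265 1.21247163 0.01981195 2.28992581]
```

>>> arm_command --pt "-14.5 35 0 0 1" --pt "0 0 30 0 1" --pt "0 0 30 0 1" --pt "0 0 25 0 1" --pt "0 0 10 0 1" --pt "0 0 0 0 1"

```text
time: 11.68
position: [0.7, 0.0151, 0.0564]
ee_rot: [0.899, 0.439, 0.0, -0.011]
force: [-0.1, -1.1, -0.2]
opening: -0.0002
grasp_force: 0.0
```

```bash
python3 - <<'E'
from ang import *
for n in range(3):
    t,i,s=holedeg(); print(round(t,3),[(float(i[j]),round(s[j],1)) for j in range(720) if s[j]>20 and s[j]==s[max(0,j-20):j+21].max()])
    cams.snapshot("wrist")
    if n==1: [cams.snapshot("wrist") for _ in range(6)]
s=monitor.get_state(); print(s["time"],s["position"],s["force"],s["q"])
E
```

```text
11.683 [(203.5, np.float64(45.4)), (293.5, np.float64(21.6))]
11.783 [(203.5, np.float64(32.6)), (292.0, np.float64(24.3))]
12.183 [(203.0, np.float64(48.4)), (300.5, np.float64(40.8)), (301.0, np.float64(40.8))]
12.2833 [0.70402662 0.01516997 0.0617251 ] [ 0.6163135   0.53929437 -0.25094173] [0.01115935 0.57785896 0.05153927 1.04436364 0.01976537 2.24433988]
```

>>> arm_command --pt "0 0 4 0 1" --pt "0 0 0 0 1" --pt "0 0 0 0 1" --pt "0 0 0 0 1" --pt "0 0 0 0 1" --pt "0 0 0 0 1" --pt "0 0 0 0 1" --pt "0 0 0 0 1"

```text
time: 12.95
position: [0.7039, 0.0152, 0.0573]
ee_rot: [0.899, 0.439, 0.004, -0.009]
force: [0.1, 0.6, 1.0]
opening: -0.0002
grasp_force: 0.0
```

```bash
python3 - <<'E'
from ang import *
for n in range(2):
    t,i,s=holedeg(); print(round(t,3),[(float(i[j]),round(s[j],1)) for j in range(720) if s[j]>15 and s[j]==s[max(0,j-20):j+21].max()])
    [cams.snapshot("wrist") for _ in range(9)]
s=monitor.get_state(); print(s["time"],s["position"],s["force"])
E
```

```text
12.95 [(1.0, np.float64(43.8)), (203.0, np.float64(48.2)), (294.5, np.float64(23.5)), (359.5, np.float64(38.6))]
13.45 [(32.5, np.float64(42.0)), (201.0, np.float64(39.1)), (294.5, np.float64(23.3))]
13.95 [0.70383367 0.01526941 0.05728795] [ 0.16779705 -0.20588889 -0.68955702]
```

>>> arm_command --pt "0 0 5 0 1" --pt "0 0 3 0 1" --pt "0 0 1 0 1"

```text
time: 14.2
position: [0.7032, 0.0154, 0.0473]
ee_rot: [0.899, 0.439, 0.003, -0.009]
force: [-1.1, -0.8, 0.0]
opening: -0.0002
grasp_force: 0.0
```

>>> arm_command --pt "0 0 0.7 0 1" --pt "0 0 0.7 0 1" --pt "0 0 0.7 0 1"

```text
time: 14.45
position: [0.7038, 0.0155, 0.0461]
ee_rot: [0.899, 0.439, 0.004, -0.009]
force: [0.2, -0.0, 0.4]
opening: -0.0
grasp_force: 0.0
```

>>> arm_command --pt "0 0 0.6 0 1" --pt "0 0 0.6 0 1"

```text
time: 14.62
position: [0.7039, 0.0155, 0.045]
ee_rot: [0.899, 0.439, 0.004, -0.009]
force: [-1.0, -0.1, -0.3]
opening: 0.0002
grasp_force: 0.0
```

>>> arm_command --pt "0 0 0.5 0 1" --pt "0 0 0.5 0 1"

```text
time: 14.78
position: [0.7039, 0.0155, 0.044]
ee_rot: [0.899, 0.439, 0.004, -0.009]
force: [0.2, -0.1, 0.6]
opening: 0.0002
grasp_force: 0.0
```

>>> arm_command --pt "0 0 0.5 0 1" --pt "0 0 0.5 0 1"

```text
time: 14.95
position: [0.7039, 0.0155, 0.043]
ee_rot: [0.899, 0.439, 0.004, -0.009]
force: [0.6, 0.1, 0.5]
opening: -0.0001
grasp_force: 0.0
```

>>> arm_command --pt "0 0 0.5 0 1" --pt "0 0 0.5 0 1"

```text
time: 15.12
position: [0.7038, 0.0155, 0.042]
ee_rot: [0.899, 0.439, 0.004, -0.009]
force: [-0.7, -0.5, -0.0]
opening: -0.0002
grasp_force: 0.0
```

>>> arm_command --pt "0 0 0.5 0 1" --pt "0 0 0.5 0 1"

```text
time: 15.28
position: [0.7038, 0.0156, 0.0409]
ee_rot: [0.899, 0.439, 0.004, -0.009]
force: [0.3, -0.4, 0.1]
opening: 0.0002
grasp_force: 0.0
```

>>> arm_command --pt "0 0 0.4 0 1" --pt "0 0 0.4 0 1"

```text
time: 15.45
position: [0.7038, 0.0156, 0.0401]
ee_rot: [0.899, 0.439, 0.004, -0.009]
force: [0.3, -0.1, -0.3]
opening: 0.0
grasp_force: 0.0
```

>>> arm_command --pt "0 0 0.4 0 1" --pt "0 0 0.4 0 1"

```text
time: 15.62
position: [0.7038, 0.0156, 0.0394]
ee_rot: [0.899, 0.439, 0.004, -0.009]
force: [0.2, 1.1, 0.7]
opening: 0.0005
grasp_force: 0.0
```

```bash
python3 - <<'E'
from ang import *
for n in range(2):
    t,i,s=holedeg(); print(round(t,3),[(float(i[j]),round(s[j],1)) for j in range(720) if s[j]>15 and s[j]==s[max(0,j-20):j+21].max()])
s=monitor.get_state(); print(s["time"],s["position"],s["force"])
E
```

```text
15.617 [(107.0, np.float64(37.2)), (203.0, np.float64(48.0)), (301.0, np.float64(22.8))]
15.667 [(107.5, np.float64(38.6)), (203.0, np.float64(48.1)), (301.0, np.float64(22.6))]
15.7167 [0.70373838 0.01559494 0.03929461] [ 0.21690372 -0.13846104 -0.69296684]
```

>>> arm_command --pt "0 0 0.4 0 1" --pt "0 0 0.4 0 1"

```text
time: 15.88
position: [0.7039, 0.0156, 0.0386]
ee_rot: [0.899, 0.439, 0.004, -0.009]
force: [0.7, 0.2, 0.5]
opening: 0.0001
grasp_force: 0.0
```

>>> arm_command --pt "0 0 0.4 0 1" --pt "0 0 0.4 0 1"

```text
time: 16.05
position: [0.7038, 0.0156, 0.0377]
ee_rot: [0.899, 0.439, 0.004, -0.009]
force: [-0.0, 0.2, 0.5]
opening: -0.0001
grasp_force: 0.0
```

>>> arm_command --pt "0 0 0.3 0 1" --pt "0 0 0.3 0 1"

```text
time: 16.22
position: [0.7038, 0.0157, 0.0372]
ee_rot: [0.899, 0.439, 0.004, -0.009]
force: [-1.2, 0.0, -0.6]
opening: -0.0002
grasp_force: 0.0
```

>>> arm_command --pt "0 0 0.3 0 1" --pt "0 0 0.3 0 1"

```text
time: 16.38
position: [0.7038, 0.0157, 0.0366]
ee_rot: [0.899, 0.439, 0.004, -0.009]
force: [-0.0, 0.4, 0.1]
opening: 0.0001
grasp_force: 0.0
```

```bash
python3 - <<'E'
from ang import *
s=monitor.get_state(); p=s["position"]
im=cams.snapshot("scene"); kk=cal("scene"); g=im.max(2)
for z in (.02,.03,.035,.04): print(z,proj("scene",p+[0,0,z],kk))
u,v=proj("scene",p+[0,0,.03],kk).astype(int)
print("cols from",u-8)
for r in range(v-8,v+8): print(r,g[r,u-8:u+10])
im=cams.snapshot("side"); kk=cal("side"); g=im.max(2)
for z in (0,.03,.04): print(z,proj("side",p+[0,0,z],kk))
t,i,s=holedeg(); print(round(t,3),[(float(i[j]),round(s[j],1)) for j in range(720) if s[j]>15 and s[j]==s[max(0,j-20):j+21].max()])
E
```

```text
0.02 [251.89119495 233.64483747]
0.03 [251.80099776 231.68466328]
0.035 [251.75545559 230.6949363 ]
0.04 [251.70961381 229.69869817]
cols from 243
223 [51 56 61 58 53 40 45 47 47 47 56 61 59 49 41 43 42 42]
224 [ 47  47  49  53  49  41  43  46  56  55 125 138 117  67  43  43  41  41]
225 [ 46  46  45  47  47  48  45  46  51  93  67 131 106  58  43  42  42  42]
226 [ 52  47  45  50  54  58  50  46  78 133  89 130 106  59  42  42  42  42]
227 [110  88  80  53  40  34  44  46  93 136  88 109 101  61  42  41  43  42]
228 [158 154 191 104  36  35  44  45  83 134  89 109 118  69  42  42  42  42]
229 [166 167 180 102  43  49  45  45  72 133 104 110 117  67  42  43  42  43]
230 [162 164 176 147  76  40  42  45  65 132 104  92 110  65  42  41  43  44]
231 [155 157 132 139  78  43  44  46  74 134 103  99  77  49  42  42  43  42]
232 [154 155 131 169  94  43  42  43  69 143  92  49  43  43  42  43  42  42]
233 [152 153 142 155  90  46  43  43  44  42  42  42  42  42  43  43  43  42]
234 [155 153 153 113 134  77  42  42  43  42  41  41  42  43  43  43  42  44]
235 [162 161 160 133 180 106  46  42  41  42  42  42  42  43  43  43  42  42]
236 [162 163 162 136 153 145  77  42  42  43  41  41  42  43  43  42  42  42]
237 [162 163 163 164 119 198 115  46  42  42  42  43  41  42  43  43  43  43]
238 [155 157 160 162 141 151 141  76  42  42  42  43  43  42  42  43  42  42]
0 [298.92357002 193.98504443]
0.03 [299.56735686 187.59450401]
0.04 [299.78502699 185.4338047 ]
16.483 [(110.5, np.float64(41.6)), (203.0, np.float64(48.2)), (302.0, np.float64(21.6))]
```

>>> arm_command --pt "0 0 0.5 0 1" --pt "0 0 0.4 0 1" --pt "0 0 0 0 1"

```text
time: 16.78
position: [0.7037, 0.0157, 0.0356]
ee_rot: [0.899, 0.439, 0.004, -0.009]
force: [-0.4, -0.1, -0.1]
opening: -0.0001
grasp_force: 0.0
```

>>> arm_command --pt "0 0 0.4 0 1" --pt "0 0 0.4 0 1"

```text
time: 16.95
position: [0.7038, 0.0157, 0.0349]
ee_rot: [0.899, 0.439, 0.004, -0.009]
force: [0.2, 0.9, 0.2]
opening: -0.0004
grasp_force: 0.0
```

>>> arm_command --pt "0 0 0.4 0 1" --pt "0 0 0.4 0 1"

```text
time: 17.12
position: [0.7038, 0.0157, 0.034]
ee_rot: [0.899, 0.439, 0.004, -0.009]
force: [0.1, 0.3, 0.5]
opening: -0.0001
grasp_force: 0.0
```

>>> arm_command --pt "0 0 0.3 0 1" --pt "0 0 0.3 0 1"

```text
time: 17.28
position: [0.7038, 0.0157, 0.0334]
ee_rot: [0.899, 0.439, 0.004, -0.009]
force: [-0.5, -0.2, 0.2]
opening: -0.0001
grasp_force: 0.0
```

>>> arm_command --pt "0 0 0.4 0 1" --pt "0 0 0.4 0 1"

```text
time: 17.45
position: [0.7038, 0.0157, 0.0327]
ee_rot: [0.899, 0.439, 0.004, -0.009]
force: [-0.5, 0.9, 0.3]
opening: -0.0004
grasp_force: 0.0
```

>>> arm_command --pt "0 0 0.4 0 1" --pt "0 0 0.4 0 1"

```text
time: 17.62
position: [0.7038, 0.0158, 0.0319]
ee_rot: [0.899, 0.439, 0.004, -0.009]
force: [0.1, 0.6, 0.0]
opening: 0.0001
grasp_force: 0.0
```

>>> arm_command --pt "0 0 0.4 0 1" --pt "0 0 0.4 0 1"

```text
time: 17.78
position: [0.704, 0.0158, 0.0313]
ee_rot: [0.899, 0.439, 0.004, -0.009]
force: [-0.5, 0.4, 2.1]
opening: 0.0001
grasp_force: 1.4
```

>>> arm_command --pt "0 0 0.4 0 1" --pt "0 0 0.4 0 1"

```text
time: 17.95
position: [0.7043, 0.016, 0.031]
ee_rot: [0.899, 0.439, 0.005, -0.009]
force: [-1.0, 1.0, 3.9]
opening: 0.0001
grasp_force: 2.8
```

>>> arm_command --pt "2.7 0.8 0 -0.02 1" --pt "4 1.1 0 -0.03 1" --pt "5.4 1.5 0 -0.04 1" --pt "5.4 1.5 0 -0.04 1"

```text
time: 18.28
position: [0.7183, 0.0276, 0.0311]
ee_rot: [0.868, 0.497, 0.005, -0.009]
force: [-1.4, 0.9, 4.4]
opening: 0.0001
grasp_force: 2.2
```

>>> arm_command --pt "6.7 1.8 0 -0.05 1" --pt "6.7 1.8 0 -0.05 1" --pt "6.7 1.8 0 -0.05 1" --pt "6.7 1.8 0 -0.05 1" --pt "6.7 1.8 0 -0.05 1" --pt "6.7 1.8 0 -0.05 1" --pt "6.7 1.8 0 -0.05 1" --pt "6.7 1.8 0 -0.05 1"

```text
time: 18.95
position: [0.7499, 0.0725, 0.0314]
ee_rot: [0.751, 0.66, 0.006, -0.008]
force: [-1.3, 1.2, 2.8]
opening: -0.0
grasp_force: 1.1
```

```bash
python3 - <<'E'
from ang import *
t,i,s=holedeg(); print(round(t,3),[(float(i[j]),round(s[j],1)) for j in range(720) if s[j]>15 and s[j]==s[max(0,j-20):j+21].max()])
s=monitor.get_state(); p=s["position"];d=p[:2]-C; print(s["time"],p,s["force"],s["ee_rot"],s["q"],np.hypot(*d),np.degrees(np.arctan2(d[1],d[0])))
E
```

```text
18.95 [(140.0, np.float64(41.8)), (204.0, np.float64(34.6))]
19.0 [0.75051503 0.07405417 0.03143699] [-1.20136884  2.41634343  1.92555731] [ 0.75033464  0.66097509  0.00683329 -0.00794757] [0.08809841 0.6910527  0.17585852 1.05400846 0.02090232 1.78537607] 0.14042477331422346 -23.25622178787788
```

>>> arm_command --pt "7.5 2 0.15 -0.055 1" --pt "8.1 2.1 0.1 -0.06 1" --pt "8.1 2.1 0 -0.06 1" --pt "8.1 2.1 0 -0.06 1" --pt "8.1 2.1 0 -0.06 1" --pt "8.1 2.1 0 -0.06 1" --pt "8.1 2.1 0 -0.06 1" --pt "8.1 2.1 0 -0.06 1"

```text
time: 19.67
position: [0.7614, 0.1367, 0.0318]
ee_rot: [0.576, 0.818, 0.008, -0.006]
force: [0.1, 0.3, 1.0]
opening: -0.0006
grasp_force: 0.0
```

>>> arm_command --pt "8.1 2.1 0 -0.06 1" --pt "8.1 2.1 0 -0.06 1" --pt "8.1 2.1 0 -0.06 1" --pt "8.1 2.1 0 -0.06 1" --pt "6.7 1.8 0 -0.05 1" --pt "5.4 1.5 0 -0.04 1" --pt "2.7 0.8 0 -0.02 1" --pt "0 0 0 0 1"

```text
time: 20.33
position: [0.75, 0.1844, 0.033]
ee_rot: [0.425, 0.905, 0.009, -0.005]
force: [0.0, -0.3, -1.2]
opening: 0.0
grasp_force: 0.0
```

```bash
python3 - <<'E'
from ang import *
cams.snapshot("side")
t,i,s=holedeg(); print(round(t,3),[(float(i[j]),round(s[j],1)) for j in range(720) if s[j]>15 and s[j]==s[max(0,j-20):j+21].max()])
s=monitor.get_state(); p=s["position"];d=p[:2]-C; print(s["time"],p,s["force"],s["ee_rot"],s["q"],np.hypot(*d),np.degrees(np.arctan2(d[1],d[0])))
k=cal("wrist"); im=cams.snapshot("wrist")
print("slot px",proj("w",[.499,.0727,.09],k), "hub",proj("w",[*C,.078],k))
E
```

```text
20.383 [(36.5, np.float64(18.4)), (204.5, np.float64(20.5)), (205.0, np.float64(20.5)), (205.5, np.float64(20.5)), (206.0, np.float64(20.5)), (206.5, np.float64(20.5)), (207.0, np.float64(20.5)), (207.5, np.float64(20.5)), (208.0, np.float64(20.5))]
20.4333 [0.75038376 0.18368047 0.03306731] [ 0.19850241 -0.10976091  0.43785027] [ 0.42568097  0.90482128  0.00856112 -0.00456893] [0.23091752 0.72400178 0.23907722 1.08238859 0.01909326 1.11042371] 0.1398089655765434 22.80102801203385
slot px [-513.1176627    66.68884509] hub [-68.23340848 159.74008338]
```

>>> arm_command --pt "0 0 0.7 0 1" --pt "0 0 0.6 0 1"

```text
time: 20.65
position: [0.7506, 0.1836, 0.032]
ee_rot: [0.426, 0.905, 0.009, -0.004]
force: [0.1, -0.3, -0.0]
opening: -0.0003
grasp_force: 0.0
```

>>> arm_command --pt "0 0 0.5 0 1" --pt "0 0 0.4 0 1"

```text
time: 20.82
position: [0.7505, 0.1839, 0.0311]
ee_rot: [0.425, 0.905, 0.009, -0.005]
force: [-0.4, -0.4, 2.9]
opening: 0.0001
grasp_force: 1.0
```

```bash
python3 - <<'E'
from ang import *
import cv2
def clampdeg(lim=60):
    t,im,k=sang(); p,u,v=polar(im,k,z=.094,r0=.09,r1=.108)
    h=cv2.cvtColor(p,cv2.COLOR_RGB2HSV); m=((h[...,0]<20)&(h[...,1]>90)&(h[...,2]>90)).sum(0).astype(float)
    i=np.arange(720)/2; z=(m*np.exp(3j*np.radians(i))).sum(); return t,np.degrees(np.angle(z))/3,m.sum()
for n in range(2): print(clampdeg())
t,i,s=holedeg(); print(round(t,3),[(float(i[j]),round(s[j],1)) for j in range(720) if s[j]>15 and s[j]==s[max(0,j-20):j+21].max()])
s=monitor.get_state(); print(s["time"],s["position"],s["force"])
E
```

```text
(20.8167, np.float64(12.092506971828032), np.float64(623.0))
(20.8667, np.float64(12.044114551748422), np.float64(617.0))
20.917 [(37.0, np.float64(20.0)), (204.5, np.float64(18.4)), (205.0, np.float64(18.4)), (205.5, np.float64(18.4)), (206.0, np.float64(18.4)), (206.5, np.float64(18.4)), (207.0, np.float64(18.4)), (207.5, np.float64(18.4)), (208.0, np.float64(18.4)), (208.5, np.float64(18.4))]
20.9667 [0.75048709 0.18394863 0.03124095] [-0.45848472  0.11509367  1.88873195]
```

>>> arm_command --pt "0 0 -20 0 1" --pt "0 0 -38 0 1" --pt "2.6 -38 -12 0 1" --pt "2.6 -38 -12 0 1" --pt "2.6 -38 -12 0 1" --pt "2.6 -38 -12 0 1" --pt "0 0 -30 -0.11 1" --pt "0 0 -30 -0.11 1"

```text
time: 21.63
position: [0.6214, 0.0899, 0.1936]
ee_rot: [0.322, 0.947, 0.007, -0.007]
force: [2.2, 0.5, 0.5]
opening: 0.0001
grasp_force: 0.0
```

>>> arm_command --pt "0 0 -30 -0.11 1" --pt "0 0 -20 -0.11 1" --pt "0 0 0 -0.11 1" --pt "0 0 0 -0.11 1" --pt "0 0 0 -0.11 1" --pt "0 0 0 0 1" --pt "0 0 0 0 1"

```text
time: 22.22
position: [0.627, 0.0908, 0.2454]
ee_rot: [0.056, 0.998, 0.01, -0.001]
force: [-0.2, -0.4, 0.7]
opening: 0.0001
grasp_force: 0.0
```

```bash
python3 - <<'E'
from ang import *
for n in range(2):
    t,i,s=holedeg(); print(round(t,3),[(float(i[j]),round(s[j],1)) for j in range(720) if s[j]>15 and s[j]==s[max(0,j-20):j+21].max()])
s=monitor.get_state(); p=s["position"]; print(s["time"],p,s["ee_rot"])
t,im,k=wang(); np.save("w1.npy",im); import pickle; pickle.dump(k,open("w1.k","wb"))
print("slot px",proj("w",[.499,.0727,.09],k), "hub",proj("w",[*C,.078],k))
for t in ("hole","slot","clamp0"):
    print(t,[(round(r["confidence"],2),np.round(r["bbox"]).tolist()) for r in cams.regions_of("wrist",t)])
# unwrap at z=.07, find bushing grey ring by unsaturated bright
p_,u,v=polar(im,k,r0=.118,r1=.152)
h=cv2.cvtColor(p_,cv2.COLOR_RGB2HSV); w=((h[...,1]<60)&(h[...,2]>110))
print([ (a/2,int(w[:,a].sum())) for a in range(340,460,2) if w[:,a].sum()>2])
E
```

```text
22.217 [(196.5, np.float64(48.8))]
22.267 [(196.5, np.float64(48.7))]
22.3167 [0.62695077 0.09078384 0.24529306] [ 5.53429206e-02  9.98418441e-01  9.83984106e-03 -9.77758272e-04]
slot px [222.99921495  28.74708267] hub [294.84349401 152.33632688]
hole [(0.78, [138.0, 0.0, 306.0, 284.0])]
slot [(0.91, [142.0, 0.0, 303.0, 282.0]), (0.43, [140.0, 1.0, 306.0, 283.0])]
clamp0 [(0.69, [145.0, 2.0, 300.0, 280.0])]
[(191.0, 6), (192.0, 15), (193.0, 19), (194.0, 14), (195.0, 13), (196.0, 14), (197.0, 21), (198.0, 33), (199.0, 33), (200.0, 33), (201.0, 33), (202.0, 15), (203.0, 15), (204.0, 15), (205.0, 15), (206.0, 16), (207.0, 33), (208.0, 33), (209.0, 33), (210.0, 33), (211.0, 23), (212.0, 3)]
```

```bash
cat > fit.py <<'E'
from ang import *
def rect(im,k,z,x0,y0,n=240,s=.00025):
    X,Y=np.meshgrid(x0+(np.arange(n)-n/2)*s,y0+(np.arange(n)-n/2)*s); f,cx,cy,R,t,_=k
    Q=np.stack([X,Y,np.full_like(X,z)],-1)@R.T+t
    return cv2.remap(im,(cx+f*Q[...,0]/Q[...,2]).astype(np.float32),(cy+f*Q[...,1]/Q[...,2]).astype(np.float32),cv2.INTER_CUBIC,borderValue=(128,128,128)),X,Y
def slotfit(im,k):
    g,X,Y=rect(im,k,.09,.499,.0727); v=g.max(2).astype(float)
    best=None
    for a in np.radians(np.arange(-159,-151,.5)):
        c,s=np.cos(a),np.sin(a)
        for dx in np.arange(-.006,.0061,.0005):
            for dy in np.arange(-.006,.0061,.0005):
                U=(X-.499-dx)*c+(Y-.0727-dy)*s; V=-(X-.499-dx)*s+(Y-.0727-dy)*c
                arm=(abs(V)<.0145)&(abs(U)<.0165); hole=(abs(U)<.010)&(abs(V)<.00625)
                rim=arm&~((abs(U)<.0108)&(abs(V)<.007)); out=(abs(V)>.0165)&(abs(V)<.021)&(U<.016)&(U>-.01)
                sc=v[rim].mean()-.5*v[hole].mean()-.5*v[out].mean()
                if best is None or sc>best[0]: best=(sc,np.degrees(a),.499+dx,.0727+dy)
    return best
def bushfit(im,k,c,lo,hi,sl=None,dz=0):
    res=[]
    for th in np.arange(lo,hi,.1):
        a=np.radians(th); x0,y0=c+.135*np.array([np.cos(a),np.sin(a)])
        g,X,Y=rect(im,k,.07+dz,x0,y0,n=60,s=.0005); v=g.max(2).astype(float); d=np.hypot(X-x0,Y-y0)
        m=np.ones_like(d,bool)
        if sl is not None:   # drop parts hidden by the arm
            f,cx,cy,R,t,_=k; o=-R.T@t; lam=(o[2]-.09)/(o[2]-.07)
            Xa=o[0]+(X-o[0])*lam; Ya=o[1]+(Y-o[1])*lam; e=np.radians(sl[1])
            U=(Xa-sl[2])*np.cos(e)+(Ya-sl[3])*np.sin(e); V=-(Xa-sl[2])*np.sin(e)+(Ya-sl[3])*np.cos(e)
            m=~((U>-.021)&(abs(V)<.018)); 
            lam2=(o[2]-.08)/(o[2]-.07); Xa=o[0]+(X-o[0])*lam2; Ya=o[1]+(Y-o[1])*lam2
            U=(Xa-sl[2])*np.cos(e)+(Ya-sl[3])*np.sin(e); V=-(Xa-sl[2])*np.sin(e)+(Ya-sl[3])*np.cos(e); m&=~((U>-.021)&(abs(V)<.018))
        r=(d>.0073)&(d<.0100)&m; o_=(d>.0112)&(d<.0138)&m
        if r.sum()>25 and o_.sum()>25: res.append((v[r].mean()-v[o_].mean()-.0*v[r].std(),th,r.sum()))
    return sorted(res)[-4:]
E
python3 - <<'E'
from fit import *
import pickle
for n in ("d","w1"):
    im=np.load(n+".npy"); k=pickle.load(open(n+".k","rb")); sl=slotfit(im,k); print(n,sl)
    c=np.array([sl[2],sl[3]])-.135*np.array([np.cos(np.radians(sl[1])),np.sin(np.radians(sl[1]))]); print("centre from slot",c)
    for cc in (C,c): print(bushfit(im,k,cc,*((86,98) if n=="d" else (188,204)),sl))
E
```

```text
d (np.float64(150.84987000484193), np.float64(-155.5), np.float64(0.4985), np.float64(0.0742))
centre from slot [0.62134477 0.13018359]
[(np.float64(148.62929312067246), np.float64(92.29999999999964), np.int64(572)), (np.float64(149.19135175169657), np.float64(92.59999999999962), np.int64(572)), (np.float64(150.0562282545041), np.float64(92.39999999999964), np.int64(572)), (np.float64(150.26436494539942), np.float64(92.49999999999963), np.int64(572))]
[(np.float64(138.22422405181027), np.float64(92.59999999999962), np.int64(572)), (np.float64(139.47679906300596), np.float64(92.29999999999964), np.int64(572)), (np.float64(139.87157669916292), np.float64(92.49999999999963), np.int64(572)), (np.float64(140.27687829411968), np.float64(92.39999999999964), np.int64(572))]
w1 (np.float64(137.69284731015154), np.float64(-153.5), np.float64(0.498), np.float64(0.0742))
centre from slot [0.61881614 0.1344367 ]
[(np.float64(161.52477238712896), np.float64(195.39999999999958), np.int64(304)), (np.float64(162.25003003724618), np.float64(195.69999999999956), np.int64(287)), (np.float64(163.13995245194826), np.float64(195.49999999999957), np.int64(299)), (np.float64(163.52807811583273), np.float64(195.59999999999957), np.int64(291))]
[(np.float64(146.5383565797453), np.float64(198.09999999999943), np.int64(291)), (np.float64(147.3279028436019), np.float64(197.79999999999944), np.int64(304)), (np.float64(148.04354071725777), np.float64(197.99999999999943), np.int64(294)), (np.float64(148.54187820312313), np.float64(197.89999999999944), np.int64(299))]
```

>>> arm_command --pt "-28 26.5 0 0 1" --pt "-28 26.5 0 0 1" --pt "-28 26.5 0 0 1" --pt "-28 26.5 0 0 1" --pt "0 0 36 0 1" --pt "0 0 36 0 1" --pt "0 0 36 0 1" --pt "0 0 30 0 1"

```text
time: 23.18
position: [0.7492, 0.187, 0.1056]
ee_rot: [0.054, 0.998, 0.01, -0.002]
force: [0.1, 0.3, 0.1]
opening: 0.0
grasp_force: 0.0
```

>>> arm_command --pt "0 0 25 0 1" --pt "0 0 15 0 1" --pt "0 0 10 0 1" --pt "0 0 0 0 1" --pt "0 0 0 0 1"

```text
time: 23.6
position: [0.7497, 0.1878, 0.0594]
ee_rot: [0.054, 0.998, 0.01, -0.001]
force: [-0.1, 0.0, -0.0]
opening: 0.0002
grasp_force: 0.0
```

>>> arm_command --pt "0 0 12 0 1" --pt "0 0 8 0 1" --pt "0 0 4 0 1" --pt "0 0 1 0 1" --pt "0 0 0 0 1"

```text
time: 24.02
position: [0.7493, 0.1882, 0.0338]
ee_rot: [0.054, 0.998, 0.01, -0.001]
force: [-0.3, -0.7, -0.2]
opening: 0.0001
grasp_force: 0.0
```

>>> arm_command --pt "0 0 0.5 0 1" --pt "0 0 0.5 0 1" --pt "0 0 0.5 0 1"

```text
time: 24.27
position: [0.75, 0.1884, 0.0332]
ee_rot: [0.054, 0.998, 0.01, -0.0]
force: [0.3, -0.5, -0.7]
opening: -0.0
grasp_force: 0.0
```

>>> arm_command --pt "0 0 0.5 0 1" --pt "0 0 0.5 0 1"

```text
time: 24.43
position: [0.7498, 0.1883, 0.0319]
ee_rot: [0.054, 0.998, 0.01, -0.001]
force: [-0.2, -0.1, -0.9]
opening: -0.0001
grasp_force: 0.0
```

>>> arm_command --pt "0 0 0.4 0 1" --pt "0 0 0.4 0 1"

```text
time: 24.6
position: [0.7497, 0.1883, 0.0311]
ee_rot: [0.054, 0.998, 0.01, -0.001]
force: [-0.5, -0.6, 1.9]
opening: 0.0004
grasp_force: 1.3
```

>>> arm_command --pt "0 0 0.3 0 1" --pt "0 0 0 0 1"

```text
time: 24.77
position: [0.7498, 0.1883, 0.031]
ee_rot: [0.054, 0.998, 0.01, -0.001]
force: [-0.6, -0.6, 3.8]
opening: 0.0001
grasp_force: 1.5
```

>>> arm_command --pt "0.72 1.21 0.03 -0.01 1" --pt "1.44 2.42 0.05 -0.02 1" --pt "2.17 3.64 0.08 -0.03 1" --pt "2.17 3.64 0.08 -0.03 1" --pt "2.17 3.64 0.08 -0.03 1" --pt "1.44 2.42 0.05 -0.02 1" --pt "0.72 1.21 0.03 -0.01 1" --pt "0 0 0 0 1"

```text
time: 25.43
position: [0.7391, 0.2076, 0.0308]
ee_rot: [-0.022, 1.0, 0.01, -0.0]
force: [-2.0, -1.1, 5.6]
opening: 0.0
grasp_force: 2.6
```

>>> arm_command --pt "0 0 0 0 1" --pt "0 0 0 0 1"

```text
time: 25.6
position: [0.7393, 0.2073, 0.0308]
ee_rot: [-0.022, 1.0, 0.01, -0.0]
force: [-1.8, -0.7, 5.6]
opening: 0.0001
grasp_force: 2.6
```

>>> arm_command --pt "0 0 -4 0 1" --pt "0 0 -36 0 1" --pt "0 0 -36 0 1" --pt "28 -26 -15 0 1" --pt "28 -26 -15 0 1" --pt "28 -26 -15 0 1" --pt "28 -26 -15 0 1" --pt "0 0 -36 0 1"

```text
time: 26.27
position: [0.618, 0.0897, 0.1921]
ee_rot: [-0.02, 1.0, 0.008, -0.011]
force: [1.3, 0.3, -2.9]
opening: -0.0002
grasp_force: 0.0
```

>>> arm_command --pt "0 0 -36 0 1" --pt "0 0 0 0 1" --pt "0 0 0 0 1"

```text
time: 26.52
position: [0.634, 0.0946, 0.2394]
ee_rot: [-0.021, 1.0, 0.01, 0.003]
force: [-0.7, -0.3, -0.4]
opening: 0.0003
grasp_force: 0.0
```

```bash
python3 - <<'E'
from fit import *
import pickle
s=monitor.get_state(); print(s["time"],s["position"],s["ee_rot"])
t,im,k=wang(); np.save("w2.npy",im); pickle.dump(k,open("w2.k","wb"))
sl=slotfit(im,k); print(sl); print(bushfit(im,k,C,198,211,None))
g,X,Y=rect(im,k,.09,sl[2],sl[3],n=120,s=.0005)
g2,_,_=rect(im,k,.07,sl[2],sl[3],n=120,s=.0005)
save("k.png",np.hstack([g,g2]),3)
E
```

```text
26.5167 [0.6340213  0.09458862 0.23939196] [-0.02116366  0.99971892  0.01034135  0.00269168]
(np.float64(72.98746564821701), np.float64(-156.0), np.float64(0.5), np.float64(0.0747))
[(np.float64(46.59620929953141), np.float64(200.79999999999984), np.int64(574)), (np.float64(46.832535712158716), np.float64(200.49999999999986), np.int64(579)), (np.float64(47.12750811005645), np.float64(200.59999999999985), np.int64(574)), (np.float64(47.18419731658966), np.float64(200.69999999999985), np.int64(579))]
```

View pics/k.png

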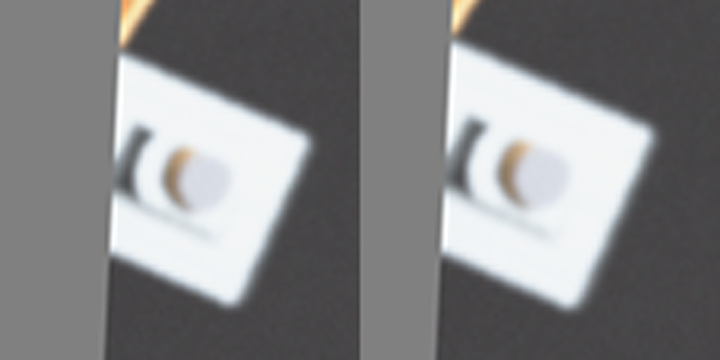

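>>> arm_command --pt "15 -37.3 0 0 -1" --pt "15 -37.3 0 0 -1" --pt "15 -37.3 0 0 -1" --pt "15 -37.3 0 0 -1" --pt "15 -37.3 0 0 -1" --pt "15 -37.3 0 0 -1" --pt "15 -37.3 0 0 -1" --pt "15 -37.3 0 0 -1"

```text
time: 27.23
position: [0.5235, -0.2098, 0.2287]
ee_rot: [-0.021, 1.0, 0.01, -0.001]
force: [1.1, 0.1, -0.0]
opening: 0.0854
grasp_force: 0.0
```

>>> arm_command --pt "15 -37.3 0 0 -1" --pt "15 -37.3 0 0 -1" --pt "15 -37.3 0 0 -1" --pt "0 0 0 0.118 -1" --pt "0 0 0 0.118 -1" --pt "0 0 0 0.118 -1" --pt "0 0 0 0.118 -1" --pt "0 0 0 0.118 -1"

```text
time: 27.9
position: [0.484, -0.3219, 0.2262]
ee_rot: [0.273, 0.962, 0.01, -0.004]
force: [-0.1, 0.4, -0.2]
opening: 0.0852
grasp_force: 0.0
```

>>> arm_command --pt "0 0 8 0.118 -1" --pt "0 0 8 0.118 -1" --pt "0 0 8 0.118 -1" --pt "0 0 8 0.118 -1" --pt "0 0 8 0.118 -1" --pt "0 0 8 0.118 -1" --pt "0 0 8 0.118 -1" --pt "0 0 8 0.118 -1"

```text
time: 28.57
position: [0.484, -0.3203, 0.162]
ee_rot: [0.681, 0.733, 0.007, -0.008]
force: [0.2, -0.2, -0.5]
opening: 0.0855
grasp_force: 0.0
```

>>> arm_command --pt "0 0 0 0.118 -1" --pt "0 0 0 0.118 -1" --pt "0 0 0 0 -1" --pt "0 0 0 0 -1"

```text
time: 28.9
position: [0.4841, -0.3205, 0.1629]
ee_rot: [0.759, 0.651, 0.006, -0.009]
force: [0.0, 0.9, -0.1]
opening: 0.0854
grasp_force: 0.0
```

```bash
python3 - <<'E'
from h import *
s=monitor.get_state(); p=s["position"]; print(s["time"],p,s["ee_rot"],s["q"],s["opening"])
k=cal("wrist"); im=cams.snapshot("wrist"); np.save("p1.npy",im)
print("pin proj",[proj("w",[.486,-.322,z],k) for z in (.051,.072,.093)],"tcp",proj("w",p,k))
for t in ("pin_grip","pin","tool_block","awl","punch"):
    print(t,[(round(r["confidence"],2),np.round(r["bbox"]).tolist(),np.round(np.argwhere(r["region"]).mean(0)[::-1],1).tolist()) for r in cams.regions_of("wrist",t)])
f=192/np.tan(np.radians(cams.calibration("wrist")["vertical_fov"])/2)
E
```

```text
28.9 [ 0.48408706 -0.32053086  0.16288622] [ 0.75918727  0.65078535  0.00590971 -0.00884286] [-0.59509759  0.30283932 -0.12911656  1.15278204  0.01606702  1.12904942] 0.08544614366798427
pin proj [array([263.50473893, 177.26052979]), array([263.52442776, 182.65014894]), array([263.54719056, 188.88123614])] tcp [259.93824758 217.14059436]
pin_grip [(0.98, [249.0, 170.0, 28.0, 38.0], [263.0, 188.0]), (0.78, [368.0, 73.0, 96.0, 48.0], [423.2, 96.4]), (0.59, [76.0, 106.0, 76.0, 68.0], [111.5, 137.6]), (0.44, [364.0, 224.0, 15.0, 17.0], [371.9, 233.6])]
pin [(0.93, [372.0, 74.0, 90.0, 48.0], [422.7, 96.7]), (0.91, [250.0, 166.0, 30.0, 40.0], [263.1, 186.9]), (0.77, [77.0, 104.0, 78.0, 71.0], [110.9, 137.4]), (0.7, [149.0, 296.0, 36.0, 38.0], [165.5, 315.5]), (0.47, [368.0, 228.0, 10.0, 14.0], [372.0, 234.3])]
tool_block [(0.61, [233.0, 14.0, 68.0, 202.0], [265.6, 104.7])]
awl [(0.72, [244.0, 101.0, 46.0, 43.0], [265.7, 122.8]), (0.27, [255.0, 25.0, 26.0, 39.0], [268.6, 44.3])]
punch [(0.73, [249.0, 169.0, 29.0, 42.0], [262.7, 187.6]), (0.56, [255.0, 27.0, 29.0, 37.0], [268.4, 44.1])]
```

```bash
python3 - <<'E'
import numpy as np
im=np.load("p1.npy")
for r in range(160,222,2): print(r,im[r,263].tolist(), im[r,253].tolist(),im[r,273].tolist())
print([ (c,im[198,c].tolist()) for c in range(240,288,3)])
E
```

```text
160 [116, 75, 50] [111, 75, 49] [113, 74, 50]
162 [116, 76, 51] [111, 73, 47] [112, 73, 50]
164 [116, 75, 50] [111, 72, 47] [113, 74, 51]
166 [118, 86, 68] [110, 71, 47] [112, 72, 49]
168 [171, 173, 177] [113, 76, 54] [112, 73, 50]
170 [199, 208, 215] [135, 119, 114] [123, 96, 85]
172 [180, 177, 177] [182, 188, 194] [164, 166, 169]
174 [148, 106, 77] [202, 212, 218] [194, 204, 212]
176 [143, 93, 57] [192, 193, 195] [188, 196, 204]
178 [146, 96, 57] [169, 146, 138] [166, 167, 170]
180 [147, 97, 59] [153, 107, 77] [133, 122, 118]
182 [161, 105, 63] [153, 101, 64] [108, 83, 67]
184 [191, 125, 75] [158, 103, 62] [103, 74, 56]
186 [198, 129, 78] [178, 116, 69] [115, 78, 53]
188 [199, 129, 77] [194, 127, 73] [147, 97, 60]
190 [199, 129, 80] [196, 128, 75] [172, 113, 69]
192 [200, 130, 77] [195, 127, 75] [185, 121, 74]
194 [203, 132, 79] [199, 130, 78] [190, 124, 74]
196 [204, 133, 79] [203, 132, 79] [194, 127, 77]
198 [204, 132, 78] [207, 135, 81] [196, 127, 78]
200 [201, 131, 78] [209, 135, 80] [193, 126, 76]
202 [197, 128, 76] [203, 132, 78] [171, 111, 68]
204 [195, 128, 76] [175, 115, 69] [132, 85, 54]
206 [196, 126, 76] [123, 79, 50] [111, 73, 49]
208 [160, 105, 65] [113, 74, 49] [112, 72, 50]
210 [117, 77, 51] [112, 72, 50] [111, 72, 48]
212 [114, 74, 48] [116, 75, 50] [112, 73, 51]
214 [141, 93, 58] [156, 101, 62] [140, 91, 60]
216 [178, 117, 70] [183, 119, 71] [192, 124, 76]
218 [179, 116, 70] [183, 119, 72] [197, 127, 76]
220 [179, 117, 71] [183, 119, 73] [198, 129, 78]
[(240, [116, 77, 54]), (243, [113, 73, 49]), (246, [113, 73, 49]), (249, [152, 99, 62]), (252, [207, 134, 79]), (255, [201, 131, 79]), (258, [196, 128, 76]), (261, [201, 132, 79]), (264, [204, 133, 78]), (267, [201, 130, 79]), (270, [199, 129, 78]), (273, [196, 127, 78]), (276, [125, 82, 52]), (279, [114, 74, 49]), (282, [112, 73, 48]), (285, [111, 73, 51])]
```

>>> arm_command --pt "-9 1.2 0 0 -1" --pt "0 0 30 0 -1" --pt "0 0 36 0 -1" --pt "0 0 30 0 -1" --pt "0 0 20 0 -1" --pt "0 0 0 0 -1" --pt "0 0 0 0 -1"

```text
time: 29.78
position: [0.4833, -0.3279, 0.0476]
ee_rot: [0.76, 0.649, 0.006, -0.009]
force: [0.1, -0.3, 1.0]
opening: 0.0852
grasp_force: 0.0
```

```bash
python3 - <<'E'
from h import *
s=monitor.get_state(); p=s["position"]; print(s["time"],p,s["ee_rot"],s["force"])
im=cams.snapshot("wrist"); np.save("p2.npy",im)
for t in ("pin_grip","pin"):
    print(t,[(round(r["confidence"],2),np.round(r["bbox"]).tolist()) for r in cams.regions_of("wrist",t)])
k=cal("wrist"); print([proj("w",[.4842,-.3275,z],k) for z in (.072,.093)])
print([(c,im[205,c].tolist()) for c in range(120,400,8)])
print([(r,im[r,262].tolist()) for r in range(150,260,5)])
E
```

```text
29.7833 [ 0.4833244  -0.32793706  0.04757731] [ 0.7604974   0.64925553  0.00580465 -0.00879051] [ 0.06189653 -0.29128327  0.96554553]
pin_grip [(0.86, [238.0, 192.0, 46.0, 80.0]), (0.68, [0.0, 99.0, 98.0, 103.0]), (0.58, [426.0, 62.0, 85.0, 55.0])]
pin [(0.94, [429.0, 63.0, 83.0, 54.0]), (0.82, [238.0, 193.0, 48.0, 78.0]), (0.81, [2.0, 95.0, 97.0, 107.0])]
[array([256.42636479, 228.56973075]), array([255.73859661, 245.63918597])]
[(120, [199, 130, 78]), (128, [203, 132, 79]), (136, [196, 127, 76]), (144, [204, 132, 79]), (152, [205, 134, 81]), (160, [212, 137, 82]), (168, [197, 130, 78]), (176, [201, 132, 79]), (184, [195, 127, 76]), (192, [187, 121, 74]), (200, [186, 121, 72]), (208, [191, 125, 76]), (216, [192, 126, 76]), (224, [122, 79, 53]), (232, [116, 75, 51]), (240, [160, 154, 157]), (248, [203, 207, 212]), (256, [157, 103, 64]), (264, [145, 96, 59]), (272, [152, 139, 135]), (280, [201, 212, 218]), (288, [116, 76, 51]), (296, [113, 74, 50]), (304, [117, 76, 52]), (312, [196, 128, 78]), (320, [206, 133, 81]), (328, [191, 125, 74]), (336, [192, 125, 75]), (344, [202, 131, 79]), (352, [207, 135, 81]), (360, [184, 121, 71]), (368, [203, 133, 79]), (376, [201, 131, 79]), (384, [190, 123, 76]), (392, [179, 118, 71])]
[(150, [237, 202, 145]), (155, [144, 114, 83]), (160, [123, 87, 60]), (165, [120, 77, 51]), (170, [120, 77, 50]), (175, [118, 76, 50]), (180, [118, 77, 52]), (185, [117, 77, 50]), (190, [118, 78, 51]), (195, [199, 210, 216]), (200, [201, 210, 216]), (205, [149, 97, 58]), (210, [148, 97, 58]), (215, [150, 99, 59]), (220, [150, 98, 60]), (225, [157, 102, 62]), (230, [202, 132, 79]), (235, [205, 134, 81]), (240, [205, 133, 80]), (245, [208, 135, 82]), (250, [211, 138, 83]), (255, [210, 137, 82])]
```

>>> arm_command --pt "-1 0 12 0 -1" --pt "0 0 12 0 -1" --pt "0 0 5.5 0 -1" --pt "0 0 0 0 -1"

```text
time: 30.27
position: [0.4825, -0.3273, 0.0167]
ee_rot: [0.76, 0.649, 0.006, -0.009]
force: [-0.1, 0.9, -0.4]
opening: 0.0855
grasp_force: 0.0
```

>>> arm_command --pt "0 0 0 0 1" --pt "0 0 0 0 1" --pt "0 0 0 0 1" --pt "0 0 0 0 1" --pt "0 0 0 0 1" --pt "0 0 0 0 1" --pt "0 0 0 0 1" --pt "0 0 0 0 1" --force 35

```text
time: 30.93
position: [0.4842, -0.3286, 0.0191]
ee_rot: [0.76, 0.649, 0.006, -0.007]
force: [-0.1, 0.3, 3.9]
opening: 0.0211
grasp_force: 34.3
```

>>> arm_command --pt "0.2 0 -10 0 1" --pt "0.5 0 -25 0 1" --pt "0.75 0 -35 0 1" --pt "0.75 0 -35 0 1" --pt "0.5 0 -25 0 1" --pt "0 0 0 0 1" --pt "0 0 0 0 1"

```text
time: 31.52
position: [0.4857, -0.3291, 0.1509]
ee_rot: [0.76, 0.649, 0.007, -0.006]
force: [0.4, 0.1, -1.0]
opening: 0.0214
grasp_force: 35.1
```

```bash
python3 - <<'E'
from h import *
s=monitor.get_state(); p=s["position"]; print(s["time"],p,s["ee_rot"],s["force"],s["opening"],s["grasp_force"])
k=cal("wrist"); im=cams.snapshot("wrist"); np.save("p3.npy",im); import pickle; pickle.dump(k,open("p3.k","wb"))
for t in ("pin_grip","pin","pin_tip"):
    print(t,[(round(r["confidence"],2),np.round(r["bbox"]).tolist()) for r in cams.regions_of("wrist",t)])
# pin expected: axis through TCP xy along world z, tip at true z
zt=.006+p[2]-.0191
for lab,z in (("tip",zt),("collar",zt+.042),("top",zt+.087)): print(lab,z,proj("w",[p[0],p[1],z],k))
for r in range(150,262,4): print(r,[int(x) for x in im[r,240:286:3].mean(-1)])
cams.snapshot("side"); cams.snapshot("scene")
print([(n,[(round(r["confidence"],2),np.round(r["bbox"]).tolist()) for r in cams.regions_of(n,"pin")]) for n in ("side","scene")], proj("scene",[p[0],p[1],zt+.066]),proj("side",[p[0],p[1],zt+.066]))
E
```

```text
31.5167 [ 0.48566929 -0.32908903  0.1508947 ] [ 0.76047459  0.64930698  0.00663398 -0.00590179] [ 0.41468045  0.07551747 -1.01217208] 0.021392228708331486 35.05986928939819
pin_grip [(0.77, [370.0, 60.0, 96.0, 51.0]), (0.69, [362.0, 223.0, 33.0, 56.0]), (0.69, [64.0, 99.0, 82.0, 70.0]), (0.59, [230.0, 204.0, 57.0, 103.0]), (0.44, [115.0, 271.0, 13.0, 12.0])]
pin [(0.92, [65.0, 95.0, 80.0, 78.0]), (0.87, [232.0, 204.0, 61.0, 102.0]), (0.65, [369.0, 61.0, 100.0, 52.0]), (0.62, [363.0, 219.0, 30.0, 57.0]), (0.46, [113.0, 276.0, 12.0, 6.0])]
pin_tip [(0.91, [364.0, 220.0, 30.0, 57.0]), (0.88, [232.0, 204.0, 57.0, 102.0]), (0.84, [64.0, 99.0, 81.0, 71.0]), (0.73, [371.0, 61.0, 94.0, 51.0]), (0.56, [114.0, 273.0, 12.0, 9.0])]
tip 0.13779469732803007 [260.00701506 210.0677912 ]
collar 0.17979469732803008 [259.67492467 236.79319151]
top 0.22479469732803006 [259.07160209 285.34635191]
150 [82, 85, 86, 82, 80, 85, 88, 84, 84, 83, 82, 84, 84, 83, 81, 80]
154 [82, 84, 82, 81, 80, 85, 86, 85, 84, 84, 83, 83, 84, 85, 81, 82]
158 [84, 83, 86, 82, 80, 84, 86, 83, 85, 84, 84, 82, 82, 84, 81, 83]
162 
[... 1554 characters left out ...]
 80, 71, 55]
246 [107, 113, 115, 116, 113, 115, 111, 108, 104, 101, 97, 92, 85, 80, 74, 60]
250 [109, 116, 115, 114, 114, 113, 111, 109, 105, 100, 98, 92, 87, 82, 75, 67]
254 [112, 117, 117, 118, 123, 130, 127, 125, 120, 114, 110, 97, 86, 81, 75, 68]
258 [115, 124, 133, 140, 144, 145, 144, 143, 141, 141, 136, 122, 103, 89, 78, 70]
[('side', [(0.68, [215.0, 269.0, 25.0, 14.0]), (0.55, [227.0, 149.0, 84.0, 56.0]), (0.54, [318.0, 289.0, 15.0, 26.0]), (0.53, [234.0, 316.0, 26.0, 22.0]), (0.52, [306.0, 250.0, 21.0, 12.0]), (0.46, [273.0, 226.0, 11.0, 27.0])]), ('scene', [(0.59, [170.0, 141.0, 22.0, 8.0]), (0.39, [210.0, 153.0, 16.0, 5.0])])] [179.79853128 133.95057247] [280.51504169 235.84268153]
```

>>> arm_command --pt "25 -3 0.4 0 1" --pt "36 -4.4 0.6 0 1" --pt "36 -4.4 0.6 0 1" --pt "36 -4.4 0.6 0 1" --pt "36 -4.4 0.6 0 1" --pt "36 -4.4 0.6 0 1" --pt "36 -4.4 0.6 0 1" --pt "36 -4.4 0.6 0 1"

```text
time: 32.58
position: [0.4941, -0.0477, 0.1494]
ee_rot: [0.761, 0.649, 0.006, -0.008]
force: [0.6, 0.8, 0.5]
opening: 0.0212
grasp_force: 35.1
```

>>> arm_command --pt "36 -4.4 0.6 0 1" --pt "36 -4.4 0.6 0 1" --pt "30 -3.7 0.5 0 1" --pt "15 -2 0.2 0 1" --pt "6 -1 0.1 0 1" --pt "0 0 0 0 1" --pt "0 0 0 0 1" --pt "0 0 0 0 1"

```text
time: 33.25
position: [0.4984, 0.0734, 0.1499]
ee_rot: [0.761, 0.649, 0.006, -0.008]
force: [0.6, -0.5, -0.7]
opening: 0.0207
grasp_force: 35.0
```

>>> arm_command --pt "0 0 15 0 1" --pt "0 0 15 0 1" --pt "0 0 8 0 1" --pt "0 0 0 0 1" --pt "0 0 0 0 1" --pt "0 0 0 0 1"

```text
time: 33.75
position: [0.499, 0.0749, 0.1127]
ee_rot: [0.761, 0.649, 0.006, -0.008]
force: [0.4, 0.1, -1.3]
opening: 0.021
grasp_force: 35.0
```

```bash
python3 - <<'E'
from fit import *
s=monitor.get_state(); p=s["position"]; print(s["time"],p,s["ee_rot"],s["force"])
k=cal("wrist"); im=cams.snapshot("wrist"); np.save("p4.npy",im)
a=np.radians(204.2); e=np.array([np.cos(a),np.sin(a)]); n=np.array([-e[1],e[0]]); S=np.array([.4986,.0743])
for lab,d in (("slot",0*e),("slot in",-.01*e),("slot out",.01*e),("+n",.00625*n),("-n",-.00625*n),("armend",-.018*e),("endL",-.018*e+.015*n),("endR",-.018*e-.015*n)):
    print(lab,proj("w",[*(S+d),.09],k))
print("tip",proj("w",[p[0],p[1],p[2]-.0131],k))
g=im.mean(2).astype(int)
for r in range(150,222,3): print(r,g[r,222:312:4].tolist())
E
```

```text
33.75 [0.49902206 0.07487851 0.1127256 ] [ 0.76074051  0.64898031  0.00646927 -0.00752194] [ 0.4101606   0.08035545 -1.32435797]
slot [259.74099303 206.38521372]
slot in [273.0201065  198.06450009]
slot out [246.63036221 214.60035586]
+n [265.12848686 214.2362826 ]
-n [254.28914612 198.44036458]
armend [283.76689851 191.33054312]
endL [296.39649087 210.44678643]
endR [270.7678843  171.65514019]
tip [260.16059308 210.09521344]
150 [61, 61, 61, 59, 61, 61, 60, 61, 61, 60, 59, 57, 60, 60, 60, 61, 58, 61, 62, 61, 62, 61, 61]
153 [62, 61, 60, 61, 61, 58, 60, 62, 61, 61, 62, 60, 60, 60, 60, 59, 60, 59, 60, 59, 60, 59, 60]
156 [60, 61, 59, 61, 59, 59, 60, 60, 61, 60, 57, 61, 60, 60, 61, 59, 62, 61, 59, 61, 60, 60, 61]
159 [60, 60, 59, 61, 61, 61, 60, 62, 60, 59, 60, 60, 59, 63, 60, 60, 60, 61, 62, 60, 60, 60, 59]
162 [60, 59, 60, 59, 60, 59, 60, 59, 59, 61, 62, 62, 59, 61, 61, 62, 60, 60, 59, 61, 61, 59, 61]
165 [59, 59, 59, 60, 59, 60, 58, 58, 61, 60, 60, 61, 61, 60, 60, 59, 60, 61, 60, 62, 61, 61, 61]
168 [60, 59, 58, 59, 60, 59, 62, 61, 59, 59, 60, 59, 71, 60, 62, 63, 61, 59, 60, 61, 61,
[... 1175 characters left out ...]
 60, 61]
204 [225, 231, 230, 230, 231, 211, 176, 232, 140, 184, 189, 181, 230, 213, 232, 236, 236, 228, 78, 58, 60, 60, 57]
207 [231, 231, 230, 232, 223, 149, 103, 231, 210, 185, 183, 161, 206, 204, 233, 235, 235, 233, 156, 61, 58, 60, 59]
210 [230, 231, 231, 231, 231, 206, 115, 200, 216, 225, 227, 224, 205, 215, 235, 235, 233, 234, 225, 61, 59, 60, 61]
213 [230, 231, 230, 233, 233, 225, 205, 227, 231, 232, 233, 233, 233, 229, 207, 232, 234, 230, 135, 58, 60, 60, 60]
216 [231, 231, 233, 233, 232, 219, 230, 230, 229, 228, 229, 230, 232, 233, 231, 208, 224, 109, 59, 59, 59, 58, 60]
219 [231, 233, 233, 234, 223, 233, 232, 230, 197, 147, 152, 160, 205, 232, 233, 227, 104, 61, 60, 58, 61, 60, 59]
```

>>> arm_command --pt "-0.1 0 4 0 1" --pt "-0.1 0 4 0 1" --pt "-0.05 0 2 0 1" --pt "-0.05 0 2 0 1" --pt "0 0 0 0 1"

```text
time: 34.22
position: [0.498, 0.0752, 0.0995]
ee_rot: [0.76, 0.649, 0.006, -0.008]
force: [-0.5, 0.3, -0.9]
opening: 0.0212
grasp_force: 35.0
```

>>> arm_command --pt "-0.05 0 2 0 1" --pt "-0.05 0 2 0 1" --pt "0 0 0 0 1"

```text
time: 34.47
position: [0.4984, 0.0751, 0.0957]
ee_rot: [0.76, 0.649, 0.006, -0.008]
force: [-0.1, -1.1, -0.6]
opening: 0.0213
grasp_force: 35.0
```

>>> arm_command --pt "-0.05 0 2.5 0 1" --pt "-0.05 0 2.5 0 1" --pt "-0.05 0 2.5 0 1" --pt "0 0 0 0 1"

```text
time: 34.8
position: [0.4983, 0.075, 0.088]
ee_rot: [0.761, 0.649, 0.006, -0.008]
force: [0.2, -1.3, -1.3]
opening: 0.0211
grasp_force: 35.0
```

>>> arm_command --pt "-0.04 0 2 0 1" --pt "-0.04 0 2 0 1" --pt "-0.04 0 2 0 1" --pt "0 0 0 0 1"

```text
time: 35.13
position: [0.4984, 0.0751, 0.0822]
ee_rot: [0.761, 0.649, 0.006, -0.008]
force: [0.9, -0.6, -1.9]
opening: 0.0212
grasp_force: 35.0
```

>>> arm_command --pt "-0.2 0 1.5 0 1" --pt "-0.1 0 1.5 0 1" --pt "-0.04 0 1.5 0 1" --pt "0 0 0 0 1"

```text
time: 35.47
position: [0.4982, 0.075, 0.0777]
ee_rot: [0.76, 0.649, 0.006, -0.008]
force: [1.3, -1.6, -1.0]
opening: 0.0209
grasp_force: 35.0
```

>>> arm_command --pt "-0.04 0 2 0 1" --pt "-0.04 0 2 0 1" --pt "0 0 0 0 1"

```text
time: 35.72
position: [0.4981, 0.075, 0.0736]
ee_rot: [0.76, 0.649, 0.006, -0.008]
force: [0.6, -1.5, -1.4]
opening: 0.0209
grasp_force: 35.1
```

>>> arm_command --pt "-0.04 0 2 0 1" --pt "-0.04 0 2 0 1" --pt "-0.04 0 2 0 1" --pt "-0.04 0 2 0 1" --pt "0 0 0 0 1"

```text
time: 36.13
position: [0.4981, 0.0749, 0.0656]
ee_rot: [0.761, 0.649, 0.006, -0.008]
force: [0.2, -0.5, -1.4]
opening: 0.0211
grasp_force: 35.1
```

>>> arm_command --pt "-0.02 0 1 0 1" --pt "-0.02 0 1 0 1" --pt "0 0 0 0 1"

```text
time: 36.38
position: [0.4982, 0.0749, 0.0639]
ee_rot: [0.76, 0.649, 0.006, -0.008]
force: [0.2, -1.9, -1.9]
opening: 0.0212
grasp_force: 35.1
```

>>> arm_command --pt "-0.02 0 1 0 1" --pt "-0.02 0 1 0 1" --pt "0 0 0 0 1"

```text
time: 36.63
position: [0.4981, 0.075, 0.0619]
ee_rot: [0.76, 0.649, 0.006, -0.008]
force: [-0.7, -0.0, -1.7]
opening: 0.0215
grasp_force: 35.1
```

>>> arm_command --pt "0 0 0.6 0 1" --pt "0 0 0.6 0 1" --pt "0 0 0 0 1"

```text
time: 36.88
position: [0.4983, 0.075, 0.0611]
ee_rot: [0.76, 0.649, 0.006, -0.008]
force: [-0.5, -0.8, 2.0]
opening: 0.0208
grasp_force: 35.5
```

>>> arm_command --pt "0 0 0 0 0.3" --pt "0 0 0 0 0" --pt "0 0 0 0 -0.3" --pt "0 0 0 0 -0.3" --pt "0 0 0 0 -0.3" --pt "0 0 0 0 -0.3"

```text
time: 37.38
position: [0.4982, 0.0751, 0.0608]
ee_rot: [0.76, 0.649, 0.006, -0.008]
force: [-0.3, 0.5, 0.2]
opening: 0.0554
grasp_force: 0.0
```

>>> arm_command --pt "0.1 0 -10 0 -0.3" --pt "0.4 0 -20 0 -0.3" --pt "0.6 0 -30 0 -0.3" --pt "0.6 0 -30 0 -0.3" --pt "0 0 -20 0 -0.3" --pt "0 0 0 0 -0.3" --pt "0 0 0 0 -0.3"

```text
time: 37.97
position: [0.4999, 0.0747, 0.1727]
ee_rot: [0.76, 0.649, 0.008, -0.007]
force: [-0.5, -0.2, -0.5]
opening: 0.0555
grasp_force: 0.0
```

```bash
python3 - <<'E'
from fit import *
s=monitor.get_state(); p=s["position"]; print(s["time"],p,s["force"],s["opening"])
k=cal("wrist"); im=cams.snapshot("wrist"); np.save("f.npy",im)
S=[.4983,.0749]
print("pred home top/collar/centre",[proj("w",[*S,z],k) for z in (.135,.093,.114)],"if 22 high top",proj("w",[*S,.157],k))
for t in ("pin_grip","pin"):
    print(t,[(round(r["confidence"],2),np.round(r["bbox"]).tolist(),np.round(np.argwhere(r["region"]).mean(0)[::-1],1).tolist()) for r in cams.regions_of("wrist",t)])
f=339; c=int(proj("w",[*S,.135],k)[0]); print(c)
print([(r,im[r,c].tolist()) for r in range(140,270,4)])
E
```

```text
37.9667 [0.49988908 0.07465662 0.17273305] [-0.54310615 -0.23613204 -0.48876601] 0.05553129023891285
pred home top/collar/centre [array([257.8183202 , 198.98521087]), array([258.35764693, 184.48941754]), array([258.10996802, 191.14642555])] if 22 high top [257.45155991 208.84283713]
pin_grip [(0.6, [242.0, 164.0, 31.0, 47.0], [259.1, 187.5]), (0.41, [427.0, 350.0, 44.0, 34.0], [461.1, 359.9])]
pin [(0.88, [243.0, 163.0, 34.0, 48.0], [259.7, 187.8])]
257
[(140, [63, 62, 63]), (144, [59, 59, 59]), (148, [61, 58, 61]), (152, [63, 61, 64]), (156, [62, 61, 64]), (160, [78, 78, 81]), (164, [213, 219, 224]), (168, [228, 234, 238]), (172, [187, 143, 116]), (176, [182, 120, 73]), (180, [186, 122, 74]), (184, [227, 154, 92]), (188, [229, 156, 94]), (192, [230, 158, 94]), (196, [231, 158, 93]), (200, [228, 155, 92]), (204, [225, 152, 90]), (208, [230, 157, 94]), (212, [106, 81, 68]), (216, [132, 111, 90]), (220, [235, 186, 129]), (224, [219, 145, 88]), (228, [217, 144, 87]), (232, [217, 145, 89]), (236, [216, 142, 87]), (240, [215, 141, 85]), (244, [216, 143, 85]), (248, [216, 142, 87]), (252, [215, 142, 84]), (256, [215, 141, 85]), (260, [213, 140, 84]), (264, [211, 138, 85]), (268, [213, 140, 85])]
```

```bash
python3 -c "
from cell import robot
print(robot.job_done())"
```

```text
the job is handed in; nothing more can be done
None
```

The job is handed in: the index pin is seated through slot and hole with its collar on the arm and released, but the platter's natural coast ended about 95° short. I dragged it most of the way with a light fingertip on the mat and braked it there, then dragged the last 9° after a camera check. The first push passed over the clamp without touching. The second took the platter to about 2 rad/s, and it then coasted over 6 s untouched.

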